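Level the marking-out table with the T-key and keep the key pressed in

TASK

Level the small marking-out table on the bench: take the longer of the two T-handled keys out of the wooden stand, push it down the tube at the table's end into the cross slot of the levelling foot, press against the spring ejector in the slot and turn clockwise until the bubble of the table's spirit level rests in the middle, between its two black lines. The spring throws the key out as soon as you let up, and a workmate has yet to tighten the lock nut under the lug: finish while still holding the key pressed well home in the slot, with the bubble at rest in the middle. Leave the shorter key in the stand.

Things in the scene. Friction and masses are not known exactly. Their poses are not given: they have to be found in the camera images.
- table_feet: marking-out table, fixed: grey casting 156 x 242 mm, bright top at z = 65 mm, on two plain feet at its -y end and a levelling foot at its +y end (axis x = 0, y = 135 mm). Origin: on the bench under the table; y runs along it to the levelling foot. 8 mm lifting handles stand out 23 mm at the long sides. The spirit level on top spans y -92 to 68, x 7 to 43, up to z 99 mm
- tube_mouth (a point): rim centre of the grey upright tube (39 mm thick, 45 mm at the rim) at the table's +y end, 86 mm above the bench, on the levelling foot's axis. Bore 21.5 mm, opening to 27 mm in the top 6 mm; the cross slot lies 41 mm below. The foot turns stiffly (0.15 N m) and stays put; clockwise from above (yaw falling) raises this end of the table, 4 mm a turn
- socket (a point): middle of the cross slot in the head of the levelling foot, deep in the tube, its top 45 mm above the bench; z up, x and y along the slots; it turns with the foot. Slots 6.8 mm wide, filled by a brass spring ejector; the long key's 5 mm blades drop in within about 0.12 rad of any of four positions and then have about 0.1 rad of play each way before the foot follows
- ejector (a joint): how far the sprung brass ejector in the cross slot is pressed down, m: 0 = free, flush with the top of the slot; 0.013 = bottom stop. The spring takes 7 N to start, 11 N at 0.013, and lifts the key out if not pressed. The key is well home above 0.009
- bubble (a joint): position of the bubble in the spirit level, m along the table's y from the vial's middle: 0 centred, negative away from the levelling foot, where it starts (the foot is too low). Turning the foot clockwise moves it about 18 mm per rad towards +y; 0.5 to 1.1 rad are needed. White bubble 18 mm long, black lines 26 mm apart. It lags and settles in about a second
- level_middle (a point): top of the green vial (100 mm long, 18 mm thick, along the table's y) midway between its two black lines, 98 mm above the bench; axes as the table's
- long_key: longer T-handled key (0.3 kg), upright in one of the stand's two large holes. Origin: centre of its tip; z up the shaft. Cross-shaped end, 15 mm long: two bevelled blades 18 x 5 mm along x and y; round shaft 14 mm; a 32 mm collar 70 to 76 mm above the tip rests on the stand. Black handle bar 78 mm along x, 16 mm thick across y, 22 mm high, its middle 130 mm above the tip
- long_key_handle (a point): middle of the long key's handle bar, 130 mm above its tip, 140 mm above the bench while in the stand; x along the bar, grip across y
- short_key: shorter T-handled key in the other hole, to be left there: shaft 11 mm, handle bar 52 mm long, its middle 82 mm above the tip (the origin), 118 mm above the bench. Its collar, 44 mm above the tip, keeps it from reaching home in the slot
- key_stand: wooden block 60 x 170 x 80 mm, fixed on the bench, that holds the keys upright in 22.5 mm holes at its y = +50 and -50 mm; origin: centre of its underside. The long key must rise 70 mm to come free
Mind the look-alikes: they are no part of the job. Leave any turquoise look-alike of the long_key alone.

How it is judged:
By the outcome, as a careful person would: the job done as asked, in the order asked, and still so for the second after the job is handed in, while the arm keeps its last pose, push and grip.
It also fails if it takes over 46 s, if anything falls off the work surface, if the arm or the gripper's body presses on something with over 40 N, if the wrist force passes 120 N, or if a joint passes its speed limit or range.

ROBOT

A 6-joint arm with a two-finger parallel gripper is mounted at the origin on a cart in front of the work surface, level with it; the furniture and walls round the work are solid. World frame = base frame: x ahead of the robot, y to its left, z up, the work surface at z = 0. Lengths are in m, angles in rad, forces in N, time in s.
With the tool pointing down it reaches from about 0.35 to 0.85 m from the base axis. Payload 8.1 kg.
Tool frame: the origin (TCP) lies on the centre line of the jaws, within the pads' length; the fingertips stand 19 mm ahead of it and the grasp point (between the pads) is the TCP (robot.tips_ahead is the distance from the TCP to the fingertips, in m); y points along the fingers, z is the direction in which the jaws open and shut, and the axes are right-handed (so a half turn about y gives the same grasp; the last joint's range is limited). The gripper opens to 93 mm and grips with 3 to 60 N. Pads are 15 mm wide; open, the fingers measure 128 mm over their backs; the gripper's body (75 mm by 188 mm) begins 65 mm behind the grasp point.
Start: joints at [-1.274, 0.13, 1.488, -0, 1.523, -0.085], TCP at [0.224, -0.557, 0.238] pointing down, gripper open.
Joint ranges: [-2.96, 2.96], [-0.89, 2.26], [0.02, 2.5], [-1.34, 4.48], [0, 2.73], [-2.66, 2.66]. Speed limits (rad/s): [2.39, 2.39, 2.79, 3.14, 3.14, 3.14].

INTERFACE

Orientations are given as a rotation vector (axis times angle).
In Python, from plant import robot, imaging, models gives the robot as it stands.
- The arm moves only by the tool carry_out, never from a script. Its argument "motion" is one flat list of numbers, 7 for each row, row after row: the shift along the tool's x, y, z in m, then the turn, a rotation vector about the tool's x, y, z in degrees, then the opening, from -1 (shut) to 1 (fully open). A call has exactly 5 rows; each row shifts and turns the pose as measured when the row begins, along the tool's axes as they then stand; what a row does not reach is not made up. A row lasts 1/10 s, in which the tool goes at most 50 mm and 8.59 degrees, less where a joint would pass 70% of its speed; a pose out of reach is approached as far as the arm can. A call is refused whole if a number of a shift passes 0.05 or a number of a turn 8.59, either way. A call with a gripper value outside its range is refused whole. The fingers move at their own pace and stop on an object; "squeeze" is the grip in N (left out, the last holds). Time passes only in rows, so rows that do not move let the fingers close, or fill a call up. It gives the time, the measured TCP pose, the force and the opening at its end, in the units of the state.
- robot.read_state(): the state, without advancing time (a new reading comes with each control period).
- imaging.read_camera(name): name is "scene" or "top"; returns the picture (480x640x3 uint8, blue, green, red); there is no depth.
- imaging.camera_model(name): a dict with "K" (3x3 intrinsics, pixels), "position" and "orientation" of the camera in the world. Camera axes: x right, y down, z forward; pixel columns grow to the right and rows downward; lengths in m; the calibration is good to about 2 mm. A picture is of the moment at which its call begins. camera_model takes no time and is no camera call.
- robot.close_job(): hands the job in, once; it reports no verdict.
Trained networks look in the newest picture that a camera, given by its name, has taken for a name from the list of things; names that differ only in an ending like _2 or _b are one class to them, and where a whole thing is asked for, a point or a joint stands for the part that bears it (a point fixed in the world has none). Each returns a list of dicts, best first, with "confidence" (0 to 1); they miss things now and then, are a little off and sometimes report something else, mostly with a low value. They report only what shows in the picture. A call takes as long as a camera call. They do not tell look-alikes from the thing itself.
- models.outline_of(camera, thing): "pixels" (480x640 bool, what is visible of it) and "pixel" ([column, row] in pixels, amid what is visible of it).
The state is a dict: "t": time; "q": joint angles; "dq": joint speeds; "joint_torque": joint torques, N m; "tool_pos": TCP position; "orientation": TCP orientation; "force": force on the tool from outside, world axes, zero at the start; "wrist_torque": the same for the moment, N m; "opening": finger opening in m.
Only numpy, scipy, OpenCV 4.12 (cv2) and the standard library are available. Lean on these libraries where they do the work, as an engineer would, in place of code of your own. Each camera call takes 0.05 s, during which the arm holds its last target.

## Working session

There is one attempt and no reset: what is moved stays moved. The work goes in short steps, Python scripts to look and compute and a tool call to move; the robot and the scene stay as the last step left them, time stands still between calls to the robot, and variables do not carry over. Pictures are saved under pics/ and viewed, and the job is handed in when it is done.

Besides the shell and the picture viewer there is one more tool, called after ">>>" as name(argument=value, ...) on one line, values as JSON. carry_out: Moves the arm, as the interface text tells. Its arguments: {"type":"object","properties":{"motion":{"type":"array","items":{"type":"number"}},"squeeze":{"type":"number"}},"required":["motion"]}

```bash
ls; mkdir -p pics
python3 - <<'E'
from plant import robot, imaging, models
import cv2
print(robot.read_state())
for n in ("scene","top"):
    im=imaging.read_camera(n); cv2.imwrite(f"pics/{n}0.png",im)
    m=imaging.camera_model(n); print(n,m)
E
```

```text
pics
{'t': 0.0, 'q': array([-1.27440230e+00,  1.31145416e-01,  1.48927750e+00, -1.47807245e-05,
        1.52297991e+00, -8.53930600e-02]), 'dq': array([-1.17880692e-04, -1.07341447e-03, -1.49619962e-05,  4.80163760e-04,
        1.78469358e-03, -1.71470770e-03]), 'joint_torque': array([ 1.54589776e-03, -5.59839749e+01, -4.91756129e+01,  7.67890736e-02,
        3.56983789e-02, -1.42842173e-04]), 'tool_pos': array([ 0.22341235, -0.5562847 ,  0.23659779]), 'orientation': array([-0.38912215,  2.01435483, -2.01066825]), 'force': array([-0.33321099, -0.50627423, -0.26587369]), 'wrist_torque': array([-0.03784984, -0.03934772,  0.07666142]), 'opening': 0.09288760944566392}
scene {'K': array([[572.09973322,   0.        , 321.44063221],
       [  0.        , 572.09973322, 243.67901803],
       [  0.        ,   0.        ,   1.        ]]), 'position': array([-0.26200646,  0.77723473,  0.87144877]), 'orientation': array([-1.03677702,  2.2838448 , -1.15729462])}
top {'K': array([[540.58578503,   0.        , 320.76573073],
       [  0.        , 540.58578503, 236.70823976],
       [  0.        ,   0.        ,   1.        ]]), 'position': array([0.25231522, 0.083363  , 1.42179539]), 'orientation': array([-2.11012965,  2.13618753, -0.18899252])}
```

View pics/scene0.png

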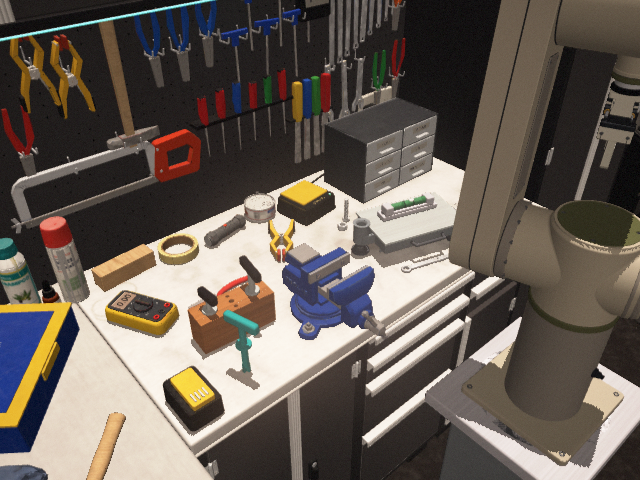

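View pics/top0.png

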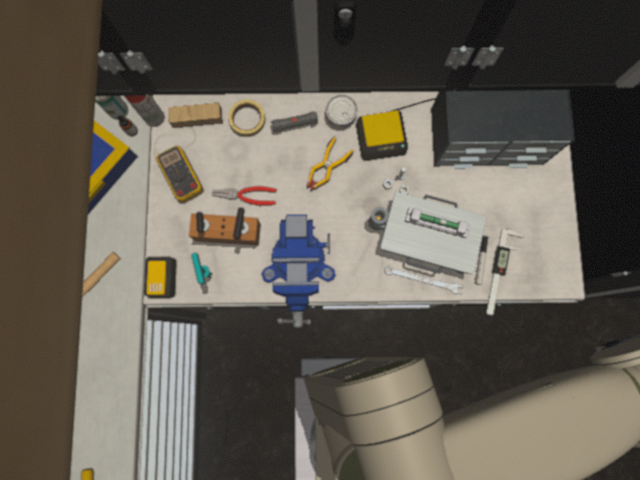

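```bash
cat > h.py <<'E'
from plant import robot, imaging, models
import cv2, numpy as np
from scipy.spatial.transform import Rotation as R
from scipy.optimize import least_squares
def cam(n):
    m=imaging.camera_model(n); return m["K"],np.array(m["position"]),R.from_rotvec(m["orientation"]).as_matrix()
def proj(n,P):
    K,p,r=cam(n); c=(np.atleast_2d(P)-p)@r; u=c@K.T; return u[:,:2]/u[:,2:]
def back(n,px,z):
    K,p,r=cam(n); d=r@np.linalg.solve(K,[px[0],px[1],1]); return p+d*(z-p[2])/d[2]
def tri(a,b):
    f=lambda P: np.r_[proj("scene",P)[0]-a, proj("top",P)[0]-b]
    s=least_squares(f,[0.5,0.1,0.1]); return s.x,s.fun
E
python3 - <<'E'
from h import *
for n in ("scene","top"):
    im=imaging.read_camera(n); vis=im.copy()
    for i,t in enumerate(["long_key","short_key","long_key_handle","key_stand","tube_mouth","table_feet","level_middle","bubble"]):
        for d in models.outline_of(n,t)[:3]:
            ys,xs=np.nonzero(d["pixels"])
            print(n,t,round(d["confidence"],2),np.round(d["pixel"],1),len(xs),(xs.min(),xs.max(),ys.min(),ys.max()) if len(xs) else None)
im=imaging.read_camera("scene"); cv2.imwrite("pics/s1.png",cv2.resize(im[230:390,170:370],None,fx=4,fy=4,interpolation=cv2.INTER_CUBIC)[:600,:800])
im=imaging.read_camera("scene"); cv2.imwrite("pics/s2.png",cv2.resize(im[160:290,320:480],None,fx=4.6,fy=4.6,interpolation=cv2.INTER_CUBIC))
im=imaging.read_camera("top"); cv2.imwrite("pics/t1.png",cv2.resize(im[190:310,130:290],None,fx=5,fy=5,interpolation=cv2.INTER_CUBIC))
cv2.imwrite("pics/t2.png",cv2.resize(im[180:300,350:510],None,fx=5,fy=5,interpolation=cv2.INTER_CUBIC))
E
```

```text
scene long_key 0.95 [249.2 277. ] 490 (np.int64(240), np.int64(261), np.int64(256), np.int64(295))
scene long_key 0.64 [240.8 332.3] 932 (np.int64(223), np.int64(258), np.int64(310), np.int64(372))
scene short_key 0.66 [208.2 300.7] 354 (np.int64(197), np.int64(216), np.int64(286), np.int64(314))
scene long_key_handle 0.74 [243.2 332.1] 864 (np.int64(223), np.int64(259), np.int64(310), np.int64(371))
scene long_key_handle 0.71 [251.6 276.9] 466 (np.int64(239), np.int64(261), np.int64(255), np.int64(295))
scene key_stand 0.66 [229.5 309.2] 3205 (np.int64(188), np.int64(275), np.int64(281), np.int64(353))
scene tube_mouth 0.84 [406.8 220.1] 4506 (np.int64(353), np.int64(456), np.int64(192), np.int64(253))
scene table_feet 0.73 [406.3 222.1] 4676 (np.int64(351), np.int64(454), np.int64(192), np.int64(255))
scene level_middle 0.79 [405.5 221.3] 4428 (np.int64(353), np.int64(455), np.int64(192), np.int64(253))
scene bubble 0.49 [247.5 276.2] 440 (np.int64(239), np.int64(260), np.int64(255), np.int64(294))
top long_key 0.84 [240.7 223.3] 295 (np.int64(233), np.int64(247), np.int64(207), np.int64(238))
top short_key 0.47 [198.9 223.4] 199 (np.int64(195), np.int64(207), np.int64(212), np.int64(232))
top long_key_handle 0.64 [240.5 224.9] 280 (np.int64(233), np.int64(247), np.int64(207), np.int64(238))
top key_stand 0.66 [219.4 229.9] 1431 (np.int64(189), np.int64(260), np.int64(214), np.int64(244))
top tube_mouth 0.83 [429.3 231.8] 6183 (np.int64(371), np.int64(484), np.int64(192), np.int64(272))
top tube_mouth 0.32 [222.3 232. ] 1373 (np.int64(189), np.int64(259), np.int64(214), np.int64(244))
top table_feet 0.92 [431.  230.6] 6601 (np.int64(367), np.int64(486), np.int64(192), np.int64(273))
top level_middle 0.85 [434.6 229.4] 6208 (np.int64(370), np.int64(485), np.int64(192), np.int64(273))
```

View pics/s1.png

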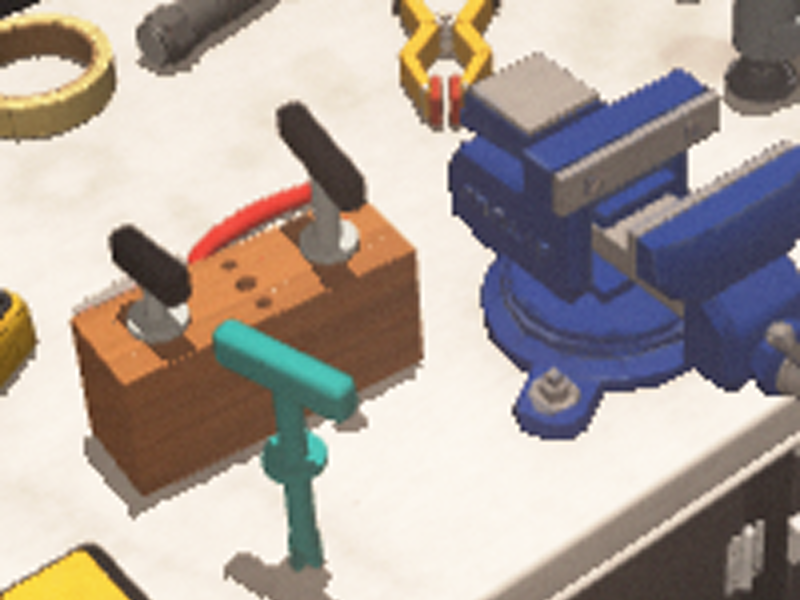

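View pics/s2.png

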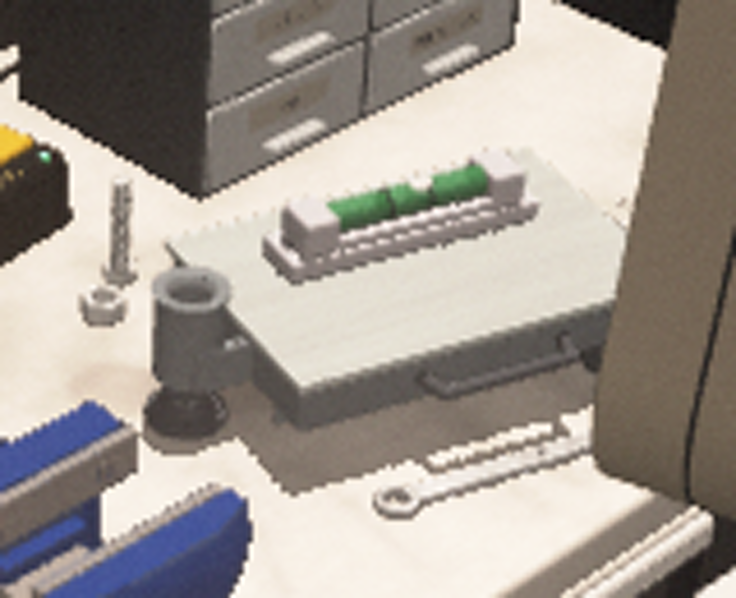

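View pics/t1.png

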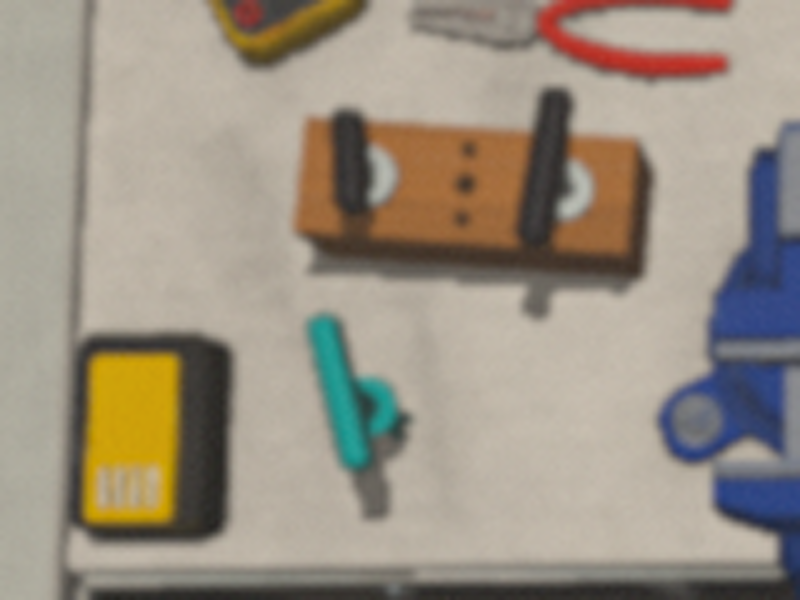

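View pics/t2.png

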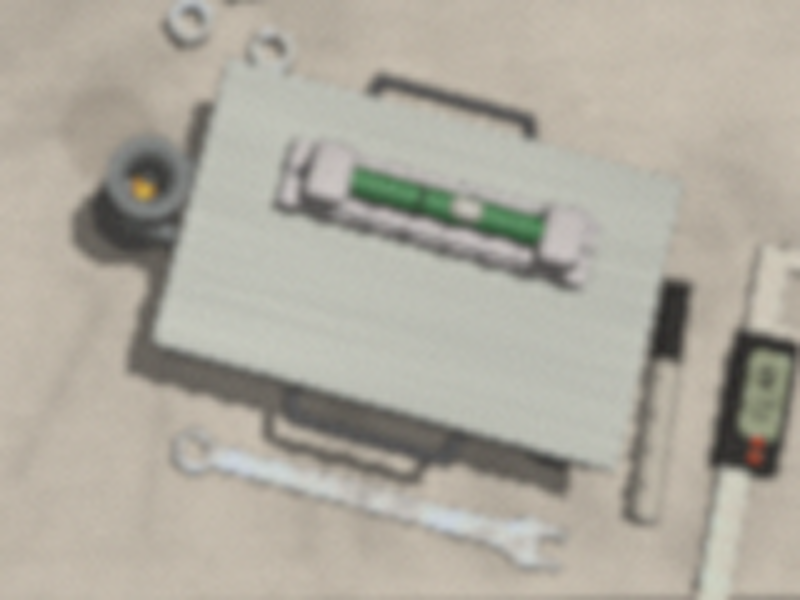

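```bash
cat > fit.py <<'E'
from h import *
from scipy.optimize import minimize
def hullmask(n,P):
    h=cv2.convexHull(proj(n,P).astype(np.float32)); m=np.zeros((480*4,640*4),np.uint8)
    cv2.fillConvexPoly(m,np.round((h+0.5)*4-0.5).astype(np.int32),1); return cv2.resize(m.astype(np.float32),(640,480),interpolation=cv2.INTER_AREA)
def box(c,yaw,hx,hy,hz):
    s=np.array([[a,b,d] for a in(-1,1) for b in(-1,1) for d in(-1,1)])*[hx,hy,hz]
    return R.from_euler('z',yaw).apply(s)+c
E
python3 - <<'E'
from fit import *
s=robot.read_state(); print(R.from_rotvec(s["orientation"]).as_matrix().round(3))
print("vise top", tri((305,250),(297,225)))
print("vise 2 jaw", tri((350,255),(297,238)))
a=back("scene",(361.7,222.4),.086);b=back("top",(379.6,215),.086);print("mouth",a,b)
for pz in (0.14,): print("handle",back("scene",(250.5,275),pz),back("top",(240,223.3),pz), "short",back("top",(200,222),.118))
# handle fit
tot=[]
masks={}
for n in("scene","top"):
    im=imaging.read_camera(n)
    best=models.outline_of(n,"long_key")[0]["pixels"]
    reg=cv2.dilate(best.astype(np.uint8),np.ones((5,5)))
    g=im.max(axis=2).astype(float)
    m=np.clip((95-g)/40,0,1)*reg
    masks[n]=m; print(n,m.sum(),best.sum())
    cv2.imwrite(f"pics/m_{n}.png",(m*255).astype(np.uint8))
def cost(p,ns=("scene","top")):
    c=0
    for n in ns:
        h=hullmask(n,box([p[0],p[1],.14],p[2],.038,.0078,.0105)); m=masks[n]
        c+=1-np.minimum(h,m).sum()/np.maximum(h,m).sum()
    return c
p0=back("top",(240,223.3),.14)
for ns in (("top",),("scene",),("scene","top")):
    best=min((minimize(cost,[p0[0],p0[1],y],args=(ns,),method="Nelder-Mead",options=dict(initial_simplex=[[p0[0],p0[1],y],[p0[0]+.01,p0[1],y],[p0[0],p0[1]+.01,y],[p0[0],p0[1],y+.15]])) for y in(-.2,0,.2)),key=lambda r:r.fun)
    print(ns,best.x,best.fun)
E
```

```text
[[-0.928 -0.     0.373]
 [-0.373  0.    -0.928]
 [ 0.    -1.    -0.   ]]
vise top (array([0.52211428, 0.14595636, 0.11900605]), array([-0.58028453, -0.11894468,  0.45403496,  0.48382252]))
vise 2 jaw (array([0.4547863 , 0.11797257, 0.13701439]), array([-15.46160203,  -2.85906973,  11.82669251,  13.23766277]))
mouth [ 0.55036144 -0.05896518  0.086     ] [ 0.55332283 -0.06043161  0.086     ]
handle [0.50694215 0.29927347 0.14      ] [0.52498579 0.28427504 0.14      ] short [0.53423426 0.38661585 0.118     ]
scene 176.4 377
top 140.425 6358
('top',) [ 0.52498579  0.28427504 -0.2       ] 1.0
('scene',) [ 0.52563022  0.28826338 -0.25301918] 0.4675103247073088
('scene', 'top') [ 0.52563022  0.28826338 -0.25301918] 1.467510324707309
```

Run:
```python
from h import *
im=imaging.read_camera("top"); cv2.imwrite("pics/tube.png",cv2.resize(im[197:237,360:400],None,fx=15,fy=15,interpolation=cv2.INTER_CUBIC))
im=imaging.read_camera("scene"); cv2.imwrite("pics/tubes.png",cv2.resize(im[205:265,340:400],None,fx=10,fy=10,interpolation=cv2.INTER_CUBIC))
```

```text
(no output)
```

View pics/tube.png

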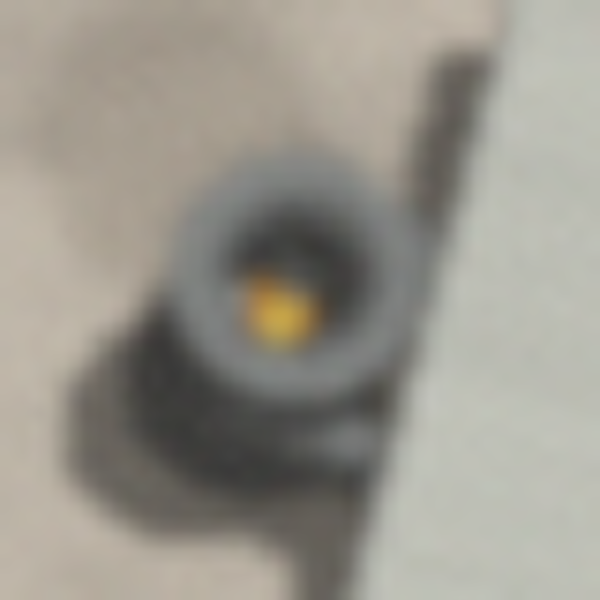

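View pics/tubes.png

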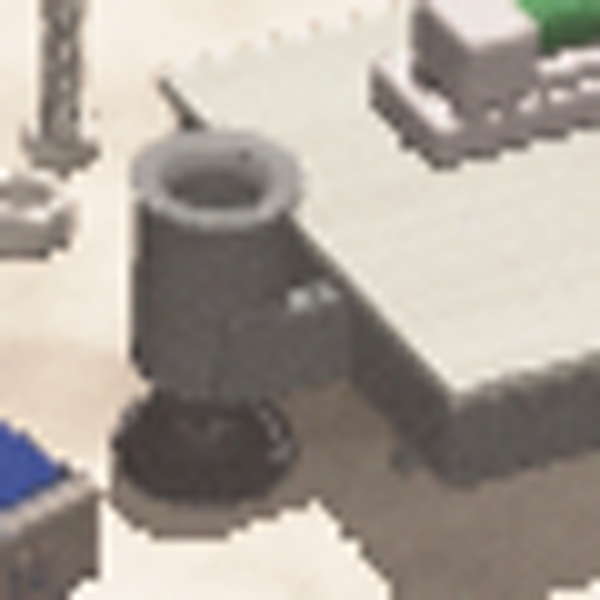

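```bash
cat > p.py <<'E'
from fit import *
rois={"scene":(238,264,253,284),"top":(231,248,205,241)}
ims={n:imaging.read_camera(n).astype(float) for n in rois}
masks={}
for n,(a,b,c,d) in rois.items():
    g=ims[n].max(axis=2); m=np.zeros((480,640)); m[c:d,a:b]=np.clip((110-g[c:d,a:b])/40,0,1)
    if n=="scene":
        pass
    masks[n]=m; cv2.imwrite(f"pics/m_{n}.png",cv2.resize((m[c-4:d+4,a-4:b+4]*255).astype(np.uint8),None,fx=8,fy=8,interpolation=0))
E
python3 - <<'E'
from p import *
print({n:m.sum() for n,m in masks.items()})
def cost(p,ns=("scene","top")):
    c=0
    for n in ns:
        h=hullmask(n,box([p[0],p[1],.14],p[2],.0385,.0078,.0107)); m=masks[n]
        c+=1-np.minimum(h,m).sum()/np.maximum(h,m).sum()
    return c
for ns in (("top",),("scene",),("scene","top")):
    rs=[]
    for x in (.505,.515,.525):
      for y in (.28,.29,.3):
        for w in (-.2,0,.2):
            rs.append(minimize(cost,[x,y,w],args=(ns,),method="Nelder-Mead",options=dict(initial_simplex=[[x,y,w],[x+.01,y,w],[x,y+.01,w],[x,y,w+.15]])))
    b=min(rs,key=lambda r:r.fun); print(ns,b.x,b.fun)
v=np.hstack([cv2.resize(cv2.imread(f"pics/m_{n}.png"),(300,360)) for n in rois]); cv2.imwrite("pics/mm.png",v)
E
```

```text
{'scene': np.float64(253.64999999999998), 'top': np.float64(223.625)}
('top',) [ 0.52267704  0.28768717 -0.09992352] 0.19668727507612815Traceback (most recent call last):
  File "<stdin>", line 14, in <module>
    res = _minimize_neldermead(fun, x0, args, callback, bounds=bounds,
                               **options)
    fsim[k] = func(sim[k])
              ~~~~^^^^^^^^
    fx = function(np.copy(x), *(wrapper_args + args))
  File "<stdin>", line 6, in cost
  File "fit.py", line 4, in hullmask
    h=cv2.convexHull(proj(n,P).astype(np.float32)); m=np.zeros((480*4,640*4),np.uint8)
                     ~~~~^^^^^
  File "h.py", line 8, in proj
    K,p,r=cam(n); c=(np.atleast_2d(P)-p)@r; u=c@K.T; return u[:,:2]/u[:,2:]
          ~~~^^^
  File "h.py", line 6, in cam
    m=imaging.camera_model(n); return m["K"],np.array(m["position"]),R.from_rotvec(m["orientation"]).as_matrix()
ValueError: time passes only in moves, steps and waits
```

```bash
python3 - <<'E'
s=open('h.py').read()
s=s.replace('''def cam(n):
    m=imaging.camera_model(n); return m["K"],np.array(m["position"]),R.from_rotvec(m["orientation"]).as_matrix()''','''_C={}
def cam(n):
    if n not in _C:
        m=imaging.camera_model(n); _C[n]=(m["K"],np.array(m["position"]),R.from_rotvec(m["orientation"]).as_matrix())
    return _C[n]''')
open('h.py','w').write(s)
E
cat > q.py <<'E'
from p import *
print({n:m.sum() for n,m in masks.items()})
def cost(p,ns=("scene","top")):
    c=0
    for n in ns:
        h=hullmask(n,box([p[0],p[1],.14],p[2],.0385,.0078,.0107)); m=masks[n]
        c+=1-np.minimum(h,m).sum()/np.maximum(h,m).sum()
    return c
for ns in (("top",),("scene",),("scene","top")):
    rs=[]
    for x in (.515,.525):
      for y in (.28,.29):
        for w in (-.2,0):
            rs.append(minimize(cost,[x,y,w],args=(ns,),method="Nelder-Mead",options=dict(xatol=1e-4,fatol=1e-4,maxiter=80,initial_simplex=[[x,y,w],[x+.01,y,w],[x,y+.01,w],[x,y,w+.15]])))
    b=min(rs,key=lambda r:r.fun); print(ns,b.x,b.fun)
v=np.hstack([cv2.resize(cv2.imread(f"pics/m_{n}.png"),(300,360)) for n in rois]); cv2.imwrite("pics/mm.png",v)
print(robot.read_state()["t"])
E
python3 q.py
```

```text
{'scene': np.float64(253.5), 'top': np.float64(223.725)}
('top',) [ 0.52249183  0.28711324 -0.13017949] 0.196368650884854
('scene',) [ 0.5265285   0.28762873 -0.24160389] 0.26071022831384905
('scene', 'top') [ 0.52274975  0.28740004 -0.17496643] 0.509763071553583
1.65
```

View pics/mm.png

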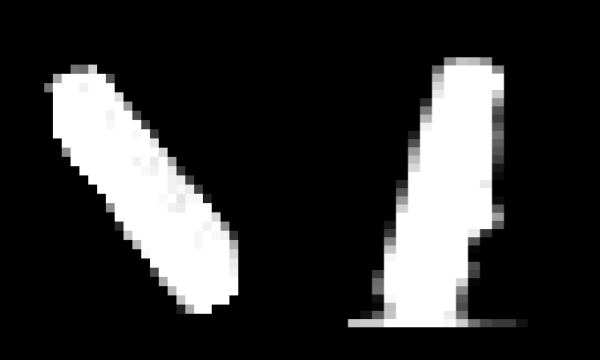

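```bash
cat > e.py <<'E'
from p import *
r=cv2.minAreaRect(np.argwhere(masks["scene"]>.5)[:,::-1].astype(np.float32)); print(r)
def t1(u,v): return ((u+.5)/5-.5+130,(v+.5)/5-.5+190)
# top face line ends in top image (z=.151)
A=back("top",t1(555,90),.15);B=back("top",t1(534,243),.15);print(A,B,(A+B)/2,np.arctan2(*(A-B)[:2][::-1]), np.linalg.norm(A-B))
C=back("top",t1(308,120),.08);D=back("top",t1(640,140),.08);print("stand top edge",C,D,np.arctan2(*(C-D)[:2][::-1])-np.pi/2)
from itertools import product
ax=np.array([np.cos(np.radians(r[2])),np.sin(np.radians(r[2]))]);
c=np.array(r[0]); L=max(r[1])
if r[1][0]<r[1][1]: ax=np.array([-ax[1],ax[0]])
if ax[1]>0: ax=-ax
for s in(1,-1):
    print("scene end",c+s*ax*L/2, back("scene",c+s*ax*L/2,.14))
E
python3 e.py
python3 - <<'E'
from h import *
im=imaging.read_camera("top").copy().astype(np.uint8)
im=cv2.resize(im[195:250,180:270],None,fx=8,fy=8,interpolation=cv2.INTER_CUBIC)
from fit import box
def dr(im,P,col):
    q=((proj("top",P)-[180,195]+.5)*8-.5).astype(np.int32); h=cv2.convexHull(q); cv2.polylines(im,[h],True,col,1)
dr(im,box([.5225,.2871,.14],-.13,.0385,.0078,.0107),(0,255,0))
dr(im,box([.5245,.2871,.14],-.18,.0385,.0078,.0107),(0,0,255))
cv2.imwrite("pics/ov.png",im)
E
```

```text
((249.74391174316406, 268.8049011230469), (30.610057830810547, 9.214251518249512), 51.34019088745117)
[0.56165034 0.2818565  0.15      ] [0.48652171 0.2907681  0.15      ] [0.52408602 0.2863123  0.15      ] -0.11806624952955927 0.0756553250650609
stand top edge [0.56463349 0.41854584 0.08      ] [0.55197706 0.24911486 0.08      ] -0.0745611716281187
scene end [240.1829358  256.85368156] [0.57051091 0.28060579 0.14      ]
scene end [259.30488769 280.75612069] [0.48057006 0.2966038  0.14      ]
```

View pics/ov.png

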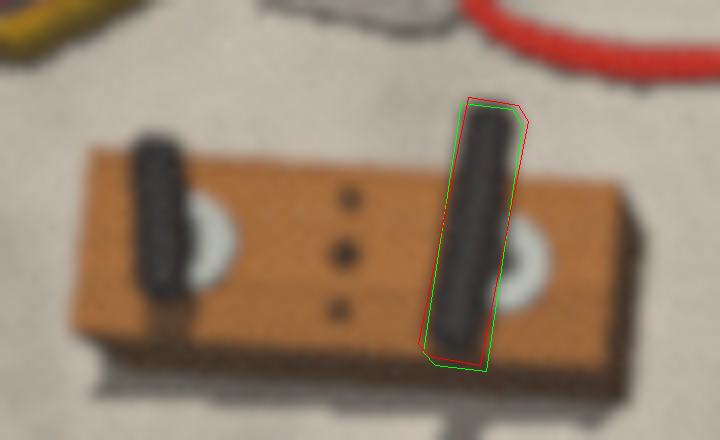

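```bash
cat > plan.py <<'E'
from h import *
def yawof(Rm): return np.arctan2(Rm[1,2],Rm[0,2])
def Rt(th): c,s=np.cos(th),np.sin(th); return np.array([[s,0,c],[-c,0,s],[0,-1,0]])
def plan(pos,yaw,n,grip,maxt=.045,maxr=8.4):
    s=robot.read_state(); p=np.array(s["tool_pos"]); Rm=R.from_rotvec(s["orientation"]).as_matrix()
    print("at",p.round(4),round(yawof(Rm),4),"t",round(s["t"],2),"F",np.round(s["force"],1),"op",round(s["opening"],4),"q",np.round(s["q"],2))
    calls=[]
    for k in range(n):
        rows=[]
        for i in range(5):
            rem=5*(n-k)-i
            d=np.array(pos)-p; 
            st=d/rem
            if np.linalg.norm(st)>maxt: st*=maxt/np.linalg.norm(st)
            rv=(R.from_matrix(Rm.T@Rt(yaw))).as_rotvec()/rem
            if np.linalg.norm(rv)>np.radians(maxr): rv*=np.radians(maxr)/np.linalg.norm(rv)
            sh=np.round(Rm.T@st,4); tr=np.round(np.degrees(rv),1)
            rows+= [*sh.tolist(),*tr.tolist(),grip]
            p=p+Rm@sh; Rm=Rm@R.from_rotvec(np.radians(tr)).as_matrix()
        print("[" + ",".join("%g"%(v+0) for v in rows)+"]")
    print("end",p.round(4),round(yawof(Rm),4))
E
python3 -c "
from plan import *
plan([.40,-.10,.26],.2,3,.2)"
```

```text
at [ 0.2236 -0.5568  0.2376] -1.1889 t 1.8 F [-0.9  0.6  0.2] op 0.093 q [-1.27  0.13  1.49 -0.    1.52 -0.09]
[-0.0223,-0.0015,-0.0239,0,-5.3,0,0.2,-0.0244,-0.0015,-0.0217,0,-5.3,0,0.2,-0.0263,-0.0015,-0.0194,0,-5.3,0,0.2,-0.0279,-0.0015,-0.0169,0,-5.3,0,0.2,-0.0294,-0.0015,-0.0142,0,-5.3,0,0.2]
[-0.0306,-0.0015,-0.0114,0,-5.3,0,0.2,-0.0315,-0.0015,-0.0086,0,-5.3,0,0.2,-0.0321,-0.0015,-0.0056,0,-5.3,0,0.2,-0.0325,-0.0015,-0.0026,0,-5.3,0,0.2,-0.0326,-0.0015,0.0004,0,-5.3,0,0.2]
[-0.0325,-0.0015,0.0034,0,-5.3,0,0.2,-0.032,-0.0015,0.0064,0,-5.3,0,0.2,-0.0313,-0.0015,0.0093,0,-5.3,0,0.2,-0.0303,-0.0014,0.0122,0,-5.3,0,0.2,-0.0291,-0.0015,0.0149,0,-5.4,0,0.2]
end [ 0.4  -0.1   0.26] 0.2003
```

>>> carry_out(motion=[-0.022,-0.002,-0.024,0,-5.3,0,0.2,-0.024,-0.002,-0.022,0,-5.3,0,0.2,-0.026,-0.002,-0.019,0,-5.3,0,0.2,-0.028,-0.002,-0.017,0,-5.3,0,0.2,-0.029,-0.002,-0.014,0,-5.3,0,0.2])

```text
t: 2.3
tool_pos: [0.2803, -0.4028, 0.2464]
orientation: [-0.781, 1.715, -1.713]
force: [-0.2, -0.6, -0.1]
opening: 0.058
```

>>> carry_out(motion=[-0.031,-0.002,-0.011,0,-5.3,0,0.2,-0.032,-0.002,-0.009,0,-5.3,0,0.2,-0.032,-0.002,-0.006,0,-5.3,0,0.2,-0.033,-0.002,-0.003,0,-5.3,0,0.2,-0.033,-0.002,0,0,-5.3,0,0.2])

```text
t: 2.8
tool_pos: [0.3375, -0.2416, 0.2575]
orientation: [-1.088, 1.379, -1.381]
force: [1.1, -0.2, 0.2]
opening: 0.0557
```

>>> carry_out(motion=[-0.033,-0.002,0.003,0,-5.3,0,0.2,-0.032,-0.002,0.006,0,-5.3,0,0.2,-0.031,-0.002,0.009,0,-5.3,0,0.2,-0.03,-0.001,0.012,0,-5.3,0,0.2,-0.029,-0.002,0.015,0,-5.4,0,0.2])

```text
t: 3.3
tool_pos: [0.3909, -0.0807, 0.268]
orientation: [-1.315, 1.02, -1.029]
force: [0.6, -0.1, 0.7]
opening: 0.0556
```

```bash
python3 -c "
from plan import *
plan([.5245,.2875,.22],1.43,3,.2)"
```

```text
at [ 0.3909 -0.0807  0.268 ] 0.2481 t 3.3 F [ 0.6 -0.1  0.7] op 0.0556 q [-0.33 -0.46  1.96 -0.    1.63 -0.58]
[-0.0216,0.0032,0.0147,0,-4.5,0,0.2,-0.0204,0.0032,0.0163,0,-4.5,0,0.2,-0.0191,0.0032,0.0178,0,-4.5,0,0.2,-0.0176,0.0032,0.0193,0,-4.5,0,0.2,-0.016,0.0032,0.0206,0,-4.5,0,0.2]
[-0.0144,0.0032,0.0218,0,-4.5,0,0.2,-0.0126,0.0032,0.0229,0,-4.5,0,0.2,-0.0108,0.0032,0.0238,0,-4.5,0,0.2,-0.0089,0.0032,0.0246,0,-4.5,0,0.2,-0.0069,0.0031,0.0252,0,-4.5,0.1,0.2]
[-0.0049,0.0032,0.0256,0,-4.5,0,0.2,-0.0029,0.0032,0.0259,0,-4.6,0.1,0.2,-0.0008,0.0031,0.0261,0,-4.5,0,0.2,0.0013,0.0032,0.0261,0,-4.6,0.1,0.2,0.0033,0.0031,0.0259,0,-4.5,0,0.2]
end [0.5245 0.2875 0.22  ] 1.4297
```

>>> carry_out(motion=[-0.022,0.003,0.015,0,-4.5,0,0.2,-0.02,0.003,0.016,0,-4.5,0,0.2,-0.019,0.003,0.018,0,-4.5,0,0.2,-0.018,0.003,0.019,0,-4.5,0,0.2,-0.016,0.003,0.021,0,-4.5,0,0.2])

```text
t: 3.8
tool_pos: [0.4366, 0.0493, 0.2548]
orientation: [-1.45, 0.701, -0.719]
force: [0.9, -0.3, -0.0]
opening: 0.0558
```

>>> carry_out(motion=[-0.014,0.003,0.022,0,-4.5,0,0.2,-0.013,0.003,0.023,0,-4.5,0,0.2,-0.011,0.003,0.024,0,-4.5,0,0.2,-0.009,0.003,0.025,0,-4.5,0,0.2,-0.007,0.003,0.025,0,-4.5,0,0.2])

```text
t: 4.3
tool_pos: [0.4795, 0.18, 0.2401]
orientation: [-1.535, 0.381, -0.403]
force: [0.7, 0.1, -0.8]
opening: 0.0561
```

>>> carry_out(motion=[-0.005,0.003,0.026,0,-4.5,0,0.2,-0.003,0.003,0.026,0,-4.5,0,0.2,-0.001,0.003,0.024,0,-4.5,0,0.2,0.001,0.003,0.02,0,-4.5,0,0.2,0.002,0.003,0.015,0,-4.5,0,0.2])

```text
t: 4.8
tool_pos: [0.5142, 0.2931, 0.2246]
orientation: [-1.572, 0.059, -0.081]
force: [-0.3, -0.5, -0.3]
opening: 0.0558
```

```bash
python3 -c "
from plan import *
plan([.5245,.2875,.14],1.43,2,.2)
im=imaging.read_camera('top');cv2.imwrite('pics/t5.png',cv2.resize(im[170:280,160:300],None,fx=5,fy=5,interpolation=2))
im=imaging.read_camera('scene');cv2.imwrite('pics/s5.png',cv2.resize(im[190:350,170:330],None,fx=3.7,fy=3.7,interpolation=2))"
```

```text
at [0.5142 0.2931 0.2246] 1.4819 t 4.8 F [-0.3 -0.5 -0.3] op 0.0558 q [ 0.44  0.1   1.54 -0.01  1.49 -1.04]
[0.001,0.0085,-0.0005,0,0.3,0.1,0.2,0.001,0.0085,-0.0004,0,0.3,0.1,0.2,0.001,0.0085,-0.0004,0,0.3,0.1,0.2,0.001,0.0085,-0.0004,0,0.3,0.1,0.2,0.001,0.0084,-0.0004,0,0.3,0.1,0.2]
[0.001,0.0084,-0.0005,0,0.3,0.1,0.2,0.001,0.0085,-0.0004,0,0.3,0.1,0.2,0.0011,0.0084,-0.0004,0,0.3,0,0.2,0.0011,0.0085,-0.0005,0,0.3,0.1,0.2,0.0011,0.0084,-0.0004,0.1,0.3,0,0.2]
end [0.5245 0.2875 0.14  ] 1.4295
```

View pics/s5.png

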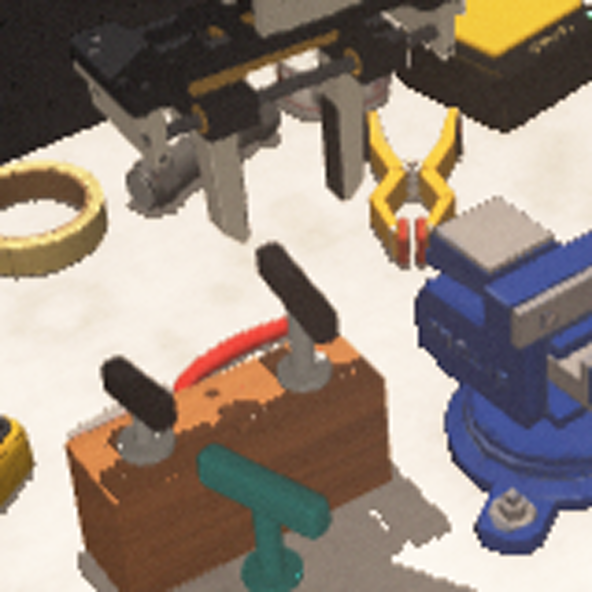

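>>> carry_out(motion=[0.002,0.008,-0.001,0,0.6,0.2,0.2,0.002,0.008,-0.001,0,0.6,0.2,0.2,0.002,0.008,-0.001,0,0.6,0.2,0.2,0.002,0.008,0,0,0.6,0.1,0.2,0.001,0.008,0,0,0.6,0.1,0.2])

```text
t: 5.4
tool_pos: [0.5237, 0.2863, 0.1822]
orientation: [-1.569, 0.121, -0.121]
force: [0.6, 0.3, 0.8]
opening: 0.0557
```

```bash
python3 -c "
from plan import *
plan([.5245,.2875,.14],1.43,1,.2)
im=imaging.read_camera('scene');cv2.imwrite('pics/s6.png',cv2.resize(im[190:350,170:330],None,fx=3.7,fy=3.7,interpolation=2))"
```

```text
at [0.5237 0.2863 0.1822] 1.4164 t 5.4 F [0.6 0.3 0.8] op 0.0557 q [ 0.42  0.15  1.56 -0.    1.42 -1.  ]
[0.0001,0.0084,0.0003,0,-0.2,0,0.2,0.0001,0.0084,0.0003,0,-0.1,0,0.2,0.0001,0.0085,0.0003,0,-0.2,0,0.2,0.0001,0.0084,0.0002,0,-0.1,0,0.2,0.0002,0.0085,0.0003,0.1,-0.2,0,0.2]
end [0.5245 0.2875 0.14  ] 1.4304
```

View pics/s6.png

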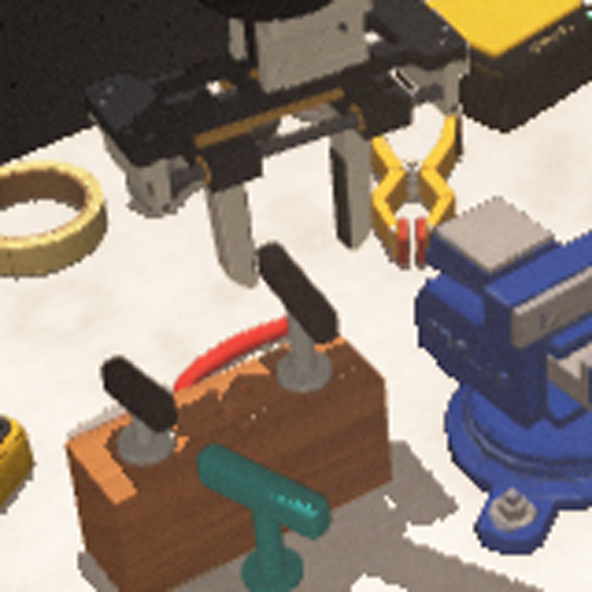

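Fingers straddle the long key's handle; descend, then close.

>>> carry_out(motion=[0,0.009,0,0,-0.2,0,0.2,0,0.009,0,0,-0.2,0,0.2,0,0.009,0,0,-0.2,0,0.2,0,0.008,0.001,0,-0.2,0,0.2,0,0.007,0,0,0,0,0.2])

```text
t: 5.95
tool_pos: [0.5231, 0.2866, 0.135]
orientation: [-1.57, 0.112, -0.109]
force: [0.2, -0.8, -0.4]
opening: 0.0559
```

>>> carry_out(motion=[0,0.001,0,0,0,0,-1,0,0,0,0,0,0,-1,0,0,0,0,0,0,-1,0,0,0,0,0,0,-1,0,0,0,0,0,0,-1], squeeze=50)

```text
t: 6.45
tool_pos: [0.5229, 0.2868, 0.1333]
orientation: [-1.571, 0.112, -0.108]
force: [0.2, -0.4, 0.3]
opening: 0.0203
```

```bash
python3 -c "
from plan import *
plan([.5245,.2875,.24],1.43,1,-1)
print(robot.read_state()['orientation'],robot.read_state()['wrist_torque'])
"
```

```text
at [0.5229 0.2868 0.1333] 1.4308 t 6.45 F [ 0.2 -0.4  0.3] op 0.0203 q [ 0.42  0.2   1.61 -0.    1.34 -1.01]
[0.0003,-0.0213,0.0001,0,0,0,-1,0.0002,-0.0214,0.0001,0,0,0,-1,0.0003,-0.0213,0.0001,0.1,0,0,-1,0.0002,-0.0214,0.0002,0,0,-0.1,-1,0.0003,-0.0213,0.0002,0.1,0,0,-1]
end [0.5245 0.2875 0.24  ] 1.4308
[-1.57070817  0.11221805 -0.10780598] [ 0.01220233 -0.16457398 -0.00426895]
```

>>> carry_out(motion=[0,0,0,0,0,0,-1,0,0,0,0,0,0,-1,0,0,0,0,0,0,-1,0,-0.003,0,0,0,0,-1,0,-0.01,0,0,0,0,-1], squeeze=50)

```text
t: 6.95
tool_pos: [0.5215, 0.2862, 0.1448]
orientation: [-1.573, 0.115, -0.105]
force: [-0.1, 0.4, -2.5]
opening: 0.0155
```

```bash
python3 -c "
from plan import *
plan([.5237,.2870,.24],1.43,1,-1)
print(robot.read_state()['orientation'],robot.read_state()['wrist_torque'])
"
```

```text
at [0.5215 0.2862 0.1448] 1.4307 t 6.95 F [-0.1  0.4 -2.5] op 0.0155 q [ 0.42  0.18  1.6  -0.    1.36 -1.01]
[0.0003,-0.019,0.0001,0.1,0,-0.1,-1,0.0003,-0.019,0.0002,0,0,-0.1,-1,0.0004,-0.0191,0.0002,0.1,0,0,-1,0.0004,-0.019,0.0002,0,0,-0.1,-1,0.0004,-0.0191,0.0001,0.1,0,0,-1]
end [0.5237 0.287  0.24  ] 1.4307
[-1.57251649  0.11497149 -0.10514865] [ 0.06754878 -0.168277    0.00247216]
```

>>> carry_out(motion=[0,-0.018,0,0,0,0,-1,0,-0.019,0,0,0,0,-1,0,-0.019,0,0.1,0,0,-1,0.001,-0.019,0,0,0,0,-1,0,-0.019,0,0.1,0,-0.1,-1])

```text
t: 7.45
tool_pos: [0.5225, 0.2862, 0.243]
orientation: [-1.57, 0.114, -0.105]
force: [-0.8, 0.3, -2.9]
opening: 0.0154
```

```bash
python3 -c "
from plan import *
plan([.54,.20,.315],1.43,1,-1)
im=imaging.read_camera('scene');cv2.imwrite('pics/s7.png',cv2.resize(im[150:350,170:370],None,fx=3,fy=3,interpolation=2))"
```

```text
at [0.5225 0.2862 0.243 ] 1.4308 t 7.45 F [-0.8  0.3 -2.9] op 0.0154 q [ 0.41  0.12  1.49  0.    1.54 -1.02]
[0.0058,-0.0144,-0.0166,0,0,-0.1,-1,0.0058,-0.0144,-0.0166,0,0,-0.1,-1,0.0059,-0.0144,-0.0166,0,0,0,-1,0.0058,-0.0144,-0.0166,0.1,0,-0.1,-1,0.0059,-0.0144,-0.0166,0,0,0,-1]
end [0.54  0.2   0.315] 1.4308
```

View pics/s7.png

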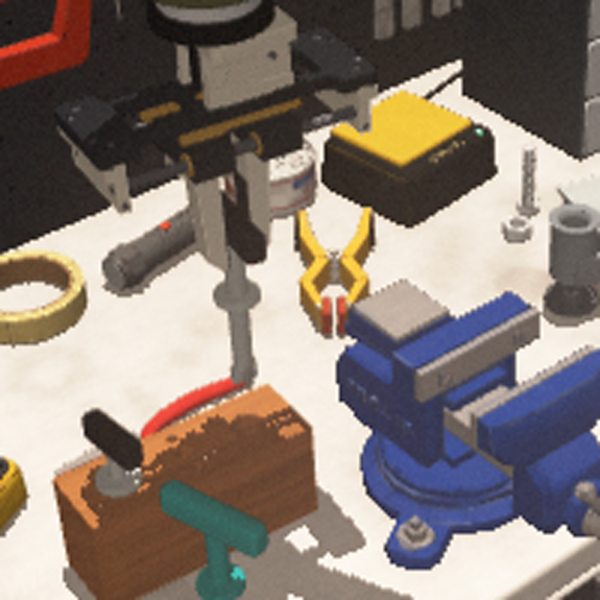

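```bash
cat > cross.py <<'E'
from h import *
im=cv2.imread("pics/top0.png").astype(float)
yel=np.clip((im[...,2]-im[...,0]-15)/60,0,1); roi=np.zeros_like(yel); roi[207:223,370:390]=yel[207:223,370:390]
np.set_printoptions(linewidth=200,precision=1,suppress=True)
print(roi[212:223,373:387])
S=16;u0,v0=370,205
def poly(P): return np.round(((proj("top",P)-[u0,v0]+.5)*S-.5)).astype(np.int32)
def circ(c,r,z): a=np.linspace(0,2*np.pi,40); return np.c_[c[0]+r*np.cos(a),c[1]+r*np.sin(a),0*a+z]
def render(c,yaw,L,w):
    m=np.zeros((20*S,20*S),np.uint8)
    for k in(0,1):
        q=R.from_euler('z',yaw+k*np.pi/2).apply(np.array([[L,w,0],[-L,w,0],[-L,-w,0],[L,-w,0]]))+[c[0],c[1],.045]
        cv2.fillConvexPoly(m,poly(q),1)
    for z,r in((.080,.01075),(.086,.0135),(.06,.01075)):
        b=np.zeros_like(m); cv2.fillConvexPoly(b,poly(circ(c,r,z)),1); m&=b
    return cv2.GaussianBlur(cv2.resize(m.astype(np.float32),(20,20),interpolation=cv2.INTER_AREA),(0,0),.7)
T=roi[205:225,370:390]
out=[]
for dx in np.arange(-.003,.0031,.001):
  for dy in np.arange(-.003,.0031,.001):
    for yaw in np.arange(-.78,.78,.06):
      m=render((.552+dx,-.0597+dy),yaw,.0098,.0034); 
      a=(m*T).sum()/(m*m).sum(); out.append((((T-a*m)**2).sum(),dx,dy,yaw,a))
out.sort()
for o in out[:8]: print(np.round(o,4))
by={}
for o in out: by.setdefault(round(o[3],2),o[0])
print(sorted(by.items()))
E
python3 cross.py
```

```text
[[0.  0.  0.  0.  0.  0.  0.  0.  0.  0.  0.  0.  0.  0. ]
 [0.  0.  0.  0.  0.  0.  0.  0.  0.  0.  0.  0.  0.  0. ]
 [0.  0.  0.  0.  0.  0.  0.  0.  0.  0.  0.  0.  0.  0. ]
 [0.  0.  0.  0.2 0.5 0.3 0.  0.  0.  0.  0.  0.  0.  0. ]
 [0.  0.  0.  0.5 1.  1.  0.6 0.2 0.  0.  0.  0.  0.  0. ]
 [0.  0.  0.  0.6 1.  1.  1.  0.9 0.3 0.  0.  0.  0.  0. ]
 [0.  0.  0.  0.5 1.  1.  1.  1.  0.3 0.  0.  0.  0.  0. ]
 [0.  0.  0.  0.1 0.7 1.  1.  0.5 0.  0.  0.  0.  0.  0. ]
 [0.  0.  0.  0.  0.  0.2 0.1 0.  0.  0.  0.  0.  0.  0. ]
 [0.  0.  0.  0.  0.  0.  0.  0.  0.  0.  0.  0.  0.  0. ]
 [0.  0.  0.  0.  0.  0.  0.  0.  0.  0.  0.  0.  0.  0. ]]
[1.6 0.  0.  0.3 1. ]
[1.6 0.  0.  0.  1.1]
[1.6 0.  0.  0.1 1.1]
[1.6 0.  0.  0.4 1. ]
[1.6 0.  0.  0.3 1. ]
[1.6 0.  0.  0.1 1. ]
[1.6 0.  0.  0.2 1. ]
[ 1.6  0.   0.  -0.1  1.1]
[(np.float64(-0.78), np.float64(2.1429326218176032)), (np.float64(-0.72), np.float64(2.2658255486099104)), (np.float64(-0.66), np.float64(2.3608575002495016)), (np.float64(-0.6), np.float64(2.4551642415886294)), (np.float64(-0.54), np.float64(2.4595226211872125)), (np.
[... 435 characters left out ...]
.float64(1.6019579368116736)), (np.float64(0.06), np.float64(1.6036975970611285)), (np.float64(0.12), np.float64(1.6153516910706762)), (np.float64(0.18), np.float64(1.632076439970872)), (np.float64(0.24), np.float64(1.648189408668997)), (np.float64(0.3), np.float64(1.5842436938276812)), (np.float64(0.36), np.float64(1.6129441845340584)), (np.float64(0.42), np.float64(1.7029755298908062)), (np.float64(0.48), np.float64(1.8083941986507317)), (np.float64(0.54), np.float64(1.8002398915708298)), (np.float64(0.6), np.float64(1.8398308328143604)), (np.float64(0.66), np.float64(1.9534394480558244)), (np.float64(0.72), np.float64(2.016267969294587)), (np.float64(0.78), np.float64(2.129519870181991))]
```

>>> carry_out(motion=[0.006,-0.016,-0.016,0,0,0,-1,0.006,-0.016,-0.017,0,0,0,-1,0.006,-0.016,-0.017,0,0,0,-1,0.006,-0.015,-0.017,0.1,0,-0.1,-1,0.006,-0.015,-0.017,0,0,0,-1])

```text
t: 8.0
tool_pos: [0.5409, 0.1987, 0.3277]
orientation: [-1.565, 0.106, -0.107]
force: [1.0, 0.0, -2.3]
opening: 0.0157
```

```bash
python3 -c "
from plan import *
plan([.552,-.06,.29],1.43,2,-1)"
```

```text
at [0.5409 0.1987 0.3277] 1.435 t 8.0 F [ 1.   0.  -2.3] op 0.0157 q [ 0.26  0.05  1.42  0.    1.68 -1.17]
[0.0046,0.0037,-0.0255,0,0,0,-1,0.0046,0.0037,-0.0255,0,0,0,-1,0.0046,0.0037,-0.0255,0,0,0,-1,0.0046,0.0037,-0.0255,0,0,0,-1,0.0046,0.0037,-0.0255,0,0,0,-1]
[0.0046,0.0037,-0.0255,0,0.1,0,-1,0.0046,0.0037,-0.0255,0,0,0,-1,0.0047,0.0037,-0.0255,-0.1,0.1,0,-1,0.0047,0.0037,-0.0254,0,0,0,-1,0.0047,0.0038,-0.0254,-0.1,0.1,0,-1]
end [ 0.552 -0.06   0.29 ] 1.4297
```

>>> carry_out(motion=[0.004,0.003,-0.026,0,-3,0,-1,0.003,0.003,-0.026,0,-3,0,-1,0.002,0.003,-0.026,0,-3,0,-1,0.001,0.003,-0.026,0,-3,0,-1,-0.001,0.003,-0.026,0,-3,0,-1])

```text
t: 8.5
tool_pos: [0.5476, 0.0646, 0.3168]
orientation: [-1.564, -0.114, 0.101]
force: [-0.0, -0.9, -2.3]
opening: 0.0157
```

```bash
python3 -c "
from plan import *
plan([.552,-.06,.24],1.97,2,-1)"
```

```text
at [0.5476 0.0646 0.3168] 1.7077 t 8.5 F [-0.  -0.9 -2.3] op 0.0157 q [ 0.02 -0.03  1.51  0.    1.65 -1.69]
[-0.0013,0.0076,-0.0124,0,-1.5,0.1,-1,-0.0016,0.0076,-0.0124,0,-1.5,0,-1,-0.002,0.0076,-0.0123,0,-1.5,0.1,-1,-0.0023,0.0076,-0.0123,0,-1.5,0,-1,-0.0026,0.0076,-0.0122,0,-1.5,0.1,-1]
[-0.0029,0.0077,-0.0122,0,-1.5,0,-1,-0.0032,0.0076,-0.0121,0,-1.5,0.1,-1,-0.0035,0.0077,-0.012,0,-1.5,0,-1,-0.0038,0.0077,-0.0119,-0.1,-1.5,0.1,-1,-0.0042,0.0076,-0.0117,0,-1.5,0,-1]
end [ 0.552 -0.06   0.24 ] 1.9695
```

>>> carry_out(motion=[-0.001,0.007,-0.016,0,-2,0.1,-1,-0.002,0.007,-0.016,0,-2,0,-1,-0.003,0.007,-0.016,0,-2,0.1,-1,-0.003,0.007,-0.015,0,-2,0,-1,-0.003,0.007,-0.014,0,-2,0.1,-1])

```text
t: 9.0
tool_pos: [0.5517, -0.0187, 0.2815]
orientation: [-1.555, -0.253, 0.244]
force: [0.7, -0.3, -2.4]
opening: 0.0161
```

```bash
python3 -c "
from plan import *
plan([.552,-.06,.24],1.97,1,-1)"
```

```text
at [ 0.5517 -0.0187  0.2815] 1.888 t 9.0 F [ 0.7 -0.3 -2.4] op 0.0161 q [-0.13 -0.02  1.56  0.    1.59 -2.02]
[-0.0026,0.0083,-0.0079,0,-0.9,0.1,-1,-0.0027,0.0083,-0.0078,0,-1,0.1,-1,-0.0028,0.0083,-0.0078,0,-0.9,0,-1,-0.0029,0.0083,-0.0078,0,-1,0.1,-1,-0.003,0.0082,-0.0077,0,-0.9,0,-1]
end [ 0.552 -0.06   0.24 ] 1.97
```

>>> carry_out(motion=[-0.003,0.009,-0.01,0,-1,0,-1,-0.003,0.009,-0.009,0,-1,0.1,-1,-0.003,0.008,-0.007,0,-0.8,0.1,-1,-0.002,0.007,-0.004,0,0,0.1,-1,0,0,0,0,0,0,-1])

```text
t: 9.5
tool_pos: [0.5503, -0.0538, 0.2456]
orientation: [-1.551, -0.286, 0.289]
force: [-0.9, -0.5, -3.0]
opening: 0.0158
```

```bash
python3 -c "
from plan import *
plan([.552,-.06,.24],1.97,1,-1)
print(R.from_rotvec(robot.read_state()['orientation']).as_matrix().round(4))
im=imaging.read_camera('top');cv2.imwrite('pics/t8r.png',im);cv2.imwrite('pics/t8.png',cv2.resize(im[170:270,320:440],None,fx=6,fy=6,interpolation=2))
im=imaging.read_camera('scene');cv2.imwrite('pics/s8r.png',im);cv2.imwrite('pics/s8.png',cv2.resize(im[150:270,310:430],None,fx=5,fy=5,interpolation=2))"
```

```text
at [ 0.5503 -0.0538  0.2456] 1.9374 t 9.5 F [-0.9 -0.5 -3. ] op 0.0158 q [-0.19  0.    1.61  0.    1.53 -2.13]
[-0.0001,0.0011,-0.0013,0,-0.4,0,-1,-0.0001,0.0011,-0.0013,0,-0.4,0,-1,-0.0002,0.0011,-0.0013,0,-0.4,0,-1,-0.0001,0.0012,-0.0012,0,-0.3,0,-1,-0.0002,0.0011,-0.0013,-0.1,-0.4,-0.1,-1]
end [ 0.552 -0.06   0.24 ] 1.9705
[[ 9.336e-01 -1.700e-03 -3.584e-01]
 [ 3.584e-01  5.000e-04  9.336e-01]
 [-1.400e-03 -1.000e+00  1.100e-03]]
```

View pics/s8.png

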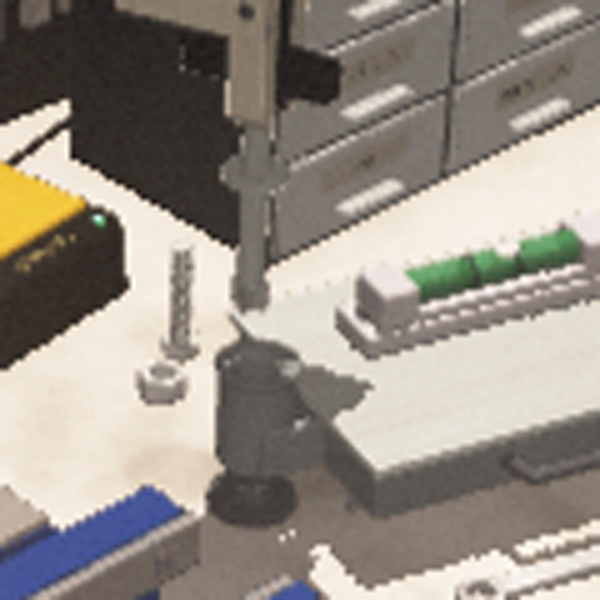

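View pics/t8.png

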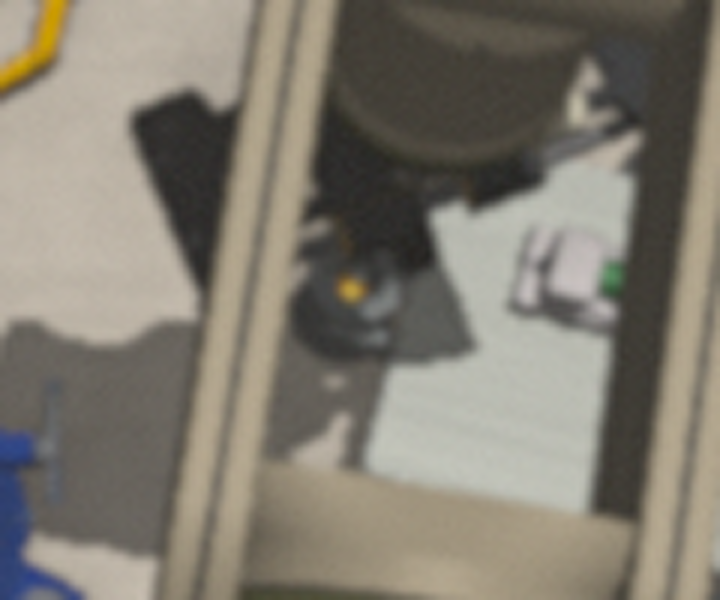

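```bash
python3 -c "
from plan import *
print('pred tip',proj('scene',[.5503,-.0538,.1223]),'pred collar',proj('scene',[.5503,-.0538,.1953]),'pred mouth',proj('scene',[.552,-.0597,.086]))
print('dpx/dx, dy,dz per mm',[(proj('scene',np.array([.552,-.0597,.12])+d)-proj('scene',[.552,-.0597,.12])) for d in np.eye(3)*.001])
im=cv2.imread('pics/s8r.png'); cv2.imwrite('pics/s9.png',cv2.resize(im[170:240,330:390],None,fx=8,fy=8,interpolation=2))
s=cv2.imread('pics/scene0.png');
g0=s.astype(int);g1=im.astype(int)
d=np.abs(g0-g1).sum(2)
for r in range(178,216,2): 
    c=np.nonzero(d[r,345:375]>60)[0]+345; print(r,c.min() if len(c) else None,c.max() if len(c) else None, im[r,352:370].mean(1).astype(int))
"
```

```text
pred tip [[360.76431687 210.70141414]] pred collar [[361.94623164 184.36692488]] pred mouth [[361.44687533 222.00790054]]
dpx/dx, dy,dz per mm [array([[-0.28967352, -0.16872143]]), array([[-0.29647029,  0.14853611]]), array([[ 0.01615071, -0.34836719]])]
178 358 364 [ 47  45  46  47  43  55 147 102 105 113 110 103  83  98 113 113 114 113]
180 358 363 [ 46  46  47  51  46  54 112 103 110 109 110  99  59  97 109 113 116 114]
182 355 365 [ 46  47  51  98 104 103  90 101 111 108 104 100  96 111 107  81 134 140]
184 354 367 [ 48  51 114 104 103 102  95 104 108 109 107 104 105 106 107 105 129 127]
186 354 365 [ 46  49  78  95 103 109 107 107 108 103 102 111 112 112 107 124 119 119]
188 357 364 [ 48  48  49  48  62  67 106 112 114 114 116 115 159 121 126 120 113 117]
190 358 363 [ 50  48  50  49  48  55  99 107 109 115 107 118  69 117 115 117 117 118]
192 358 363 [ 52  51  52  50  46  55 100 111 110 112 107 121  72 113 114 117 117 120]
194 358 363 [ 49  48  51  50  48  55 102 109 111 111 109 120  83 108 117 120 120 114]
196 358 363 [ 48  52  53  51  52  56 104 110 111 109 110 155  83 106 120 120 120 118]
198 358 362 [216 210  52  48  49  52 105 113 111 112 102  64  85 101 119 121 124 119]
200 357 362 [234 232 232 232 217 159 103 115 114 111 100  64 101  93 113 109  78  98]
202 357 362 [237 236 235 235 230 126 106 112 120 109 101  64  70  84 212 214 227 227]
204 357 363 [237 236 236 234 230 131 107 114 115 110 104 180 225 228 229 229 228 231]
206 356 363 [238 237 236 233 146 103 108 114 113 107 102 160 228 230 231 232 234 236]
208 356 363 [236 236 235 234 146  97  88  99 103 108 109 135 234 233 233 210 233 233]
210 356 363 [234 234 235 234 192 117  93  97 104 109 107 131 219 222 223 221 220 220]
212 358 362 [232 228 227 208 209 206 122 178 207 205 174 216 221 221 220 221 220 223]
214 None None [224 221 222 216 153 134 215 222 222 221 221 221 224 222 221 223 223 224]
```

View pics/s9.png

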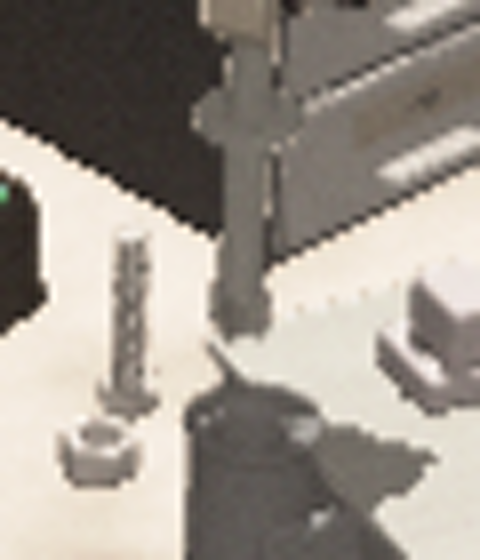

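```bash
cat > kp.py <<'E'
from plan import *
S=.0031
def kplan(axis,tipz,yaw,n,**k):
    s=robot.read_state(); print("tipz",round(s["tool_pos"][2]-.1233,4), "axis",(np.array(s["tool_pos"])+R.from_rotvec(s["orientation"]).apply([S,0,0]))[:2].round(4),"tau",np.round(s["wrist_torque"],3))
    x=Rt(yaw)[:,0]; plan([axis[0]-S*x[0],axis[1]-S*x[1],tipz+.1233],yaw,n,-1,**k)
E
python3 -c "
from kp import *
kplan((.5519,-.0597),.1,1.97,1)"
```

```text
tipz 0.1237 axis [ 0.5538 -0.0522] tau [ 0.088 -0.075  0.04 ]
at [ 0.5509 -0.0533  0.247 ] 1.9379 t 9.6 F [-0.5 -1.4 -2.8] op 0.0154 q [-0.19  0.    1.61  0.    1.53 -2.13]
[-0.0009,0.0047,-0.0013,0,-0.4,0,-1,-0.0009,0.0047,-0.0013,0,-0.4,0,-1,-0.0009,0.0048,-0.0013,0,-0.3,0,-1,-0.0009,0.0047,-0.0012,0,-0.4,0,-1,-0.0009,0.0048,-0.0012,0,-0.3,0,-1]
end [ 0.549  -0.0609  0.2233] 1.9694
```

>>> carry_out(motion=[-0.001,0.004,-0.002,0,-0.6,0,-1,-0.001,0.004,-0.002,0,-0.6,0,-1,-0.001,0.004,-0.002,0,-0.5,0,-1,-0.001,0.004,-0.001,0,0,0,-1,0,0.002,0,0,0,0,-1])

```text
t: 10.1
tool_pos: [0.5508, -0.0608, 0.2295]
orientation: [-1.548, -0.317, 0.312]
force: [0.1, 0.6, -1.9]
opening: 0.0156
```

```bash
python3 -c "
from kp import *
kplan((.5519,-.0597),.055,1.97,2)
im=imaging.read_camera('scene');cv2.imwrite('pics/s10.png',cv2.resize(im[170:240,330:390],None,fx=8,fy=8,interpolation=2))
im=imaging.read_camera('top');cv2.imwrite('pics/t10.png',cv2.resize(im[170:270,320:440],None,fx=6,fy=6,interpolation=2))"
```

```text
tipz 0.1062 axis [ 0.5536 -0.0596] tau [ 0.074 -0.09   0.009]
at [ 0.5508 -0.0608  0.2295] 1.9719 t 10.1 F [ 0.1  0.6 -1.9] op 0.0156 q [-0.2   0.01  1.63  0.    1.5  -2.17]
[-0.0002,0.0051,0.0001,0,0,0,-1,-0.0002,0.0051,0.0001,0,0,0,-1,-0.0002,0.0051,0.0001,0,0,0,-1,-0.0002,0.0051,0.0001,0,0,0,-1,-0.0002,0.0051,0,0,0,0,-1]
[-0.0002,0.0051,0.0001,0,0,0,-1,-0.0001,0.0051,0,0,0,0,-1,-0.0002,0.0052,0.0001,0,0,0.1,-1,-0.0001,0.0051,0,0,0.1,0,-1,-0.0002,0.0052,0.0001,0.1,0,0.1,-1]
end [ 0.549  -0.0609  0.1783] 1.9702
```

View pics/s10.png

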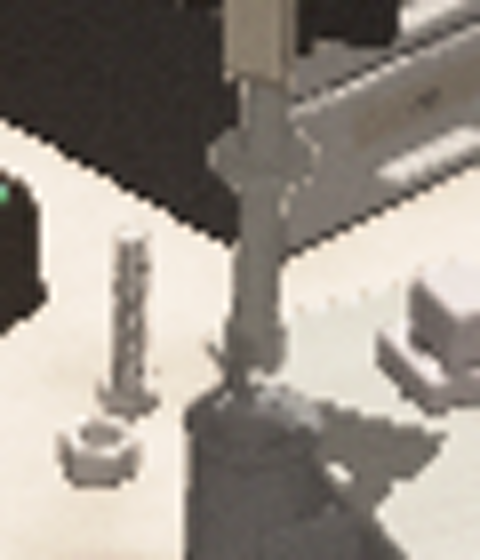

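>>> carry_out(motion=[-0.001,0.004,0,0,0,0,-1,-0.001,0.004,0,0,0,0,-1,0,0.004,0,0,0,0,-1,0,0.005,0,0,0,0,-1,0,0.005,0,0,0,0,-1])

```text
t: 10.7
tool_pos: [0.5493, -0.0615, 0.2068]
orientation: [-1.549, -0.318, 0.311]
force: [0.1, 0.7, -2.1]
opening: 0.0157
```

```bash
python3 -c "
from kp import *
kplan((.5519,-.0597),.055,1.97,1)"
```

```text
tipz 0.0835 axis [ 0.5522 -0.0603] tau [ 0.084 -0.148 -0.004]
at [ 0.5493 -0.0615  0.2068] 1.9718 t 10.7 F [ 0.1  0.7 -2.1] op 0.0157 q [-0.2   0.01  1.67  0.    1.46 -2.18]
[0,0.0057,0.0001,0,0,0.1,-1,0,0.0057,0.0002,0,0,0,-1,0,0.0057,0.0001,0,0,0.1,-1,-0.0001,0.0057,0.0002,0.1,0.1,0,-1,0,0.0057,0.0001,0,0,0.1,-1]
end [ 0.5491 -0.0609  0.1783] 1.97
```

Tip is at the mouth (≈2 mm in), no contact force. Continue slowly.

>>> carry_out(motion=[0,0.003,0,0,0,0,-1,0,0.003,0,0,0,0,-1,0,0.003,0,0,0,0,-1,0,0.003,0,0,0,0,-1,0,0.003,0,0,0,0,-1])

```text
t: 11.2
tool_pos: [0.5494, -0.0616, 0.19]
orientation: [-1.549, -0.318, 0.311]
force: [0.2, -0.6, -2.1]
opening: 0.0159
```

```bash
python3 -c "
from kp import *
kplan((.5519,-.0597),.055,1.97,1)"
```

```text
tipz 0.0667 axis [ 0.5522 -0.0604] tau [ 0.045 -0.135  0.029]
at [ 0.5494 -0.0616  0.19  ] 1.9717 t 11.2 F [ 0.2 -0.6 -2.1] op 0.0159 q [-0.2   0.03  1.69  0.    1.43 -2.18]
[0,0.0023,0.0002,0,0,0,-1,0,0.0023,0.0001,0,0,0.1,-1,0,0.0024,0.0002,0,0,0,-1,0,0.0023,0.0001,0.1,0,0.1,-1,-0.0001,0.0024,0.0002,0,0.1,0,-1]
end [ 0.549  -0.0609  0.1783] 1.97
```

Inside the bore (tip at 67 mm) without contact. Down to the slot.

>>> carry_out(motion=[0,0.004,0,0,0,0,-1,0,0.004,0,0,0,0,-1,0,0.004,0,0,0,0,-1,0,0.003,0,0,0,0,-1,0,0.003,0,0,0,0,-1])

```text
t: 11.7
tool_pos: [0.5494, -0.0615, 0.1703]
orientation: [-1.549, -0.318, 0.311]
force: [0.4, 0.1, -2.3]
opening: 0.0157
```

```bash
python3 -c "
from kp import *
kplan((.5519,-.0597),.04,1.97,1)"
```

```text
tipz 0.047 axis [ 0.5523 -0.0603] tau [ 0.03  -0.173 -0.   ]
at [ 0.5494 -0.0615  0.1703] 1.9718 t 11.7 F [ 0.4  0.1 -2.3] op 0.0157 q [-0.2   0.04  1.71  0.    1.39 -2.18]
[0,0.0014,0.0001,0,0,0,-1,0,0.0014,0.0002,0,0,0.1,-1,0,0.0014,0.0001,0,0,0,-1,-0.0001,0.0014,0.0002,0.1,0.1,0.1,-1,0,0.0014,0.0001,0,0,0,-1]
end [ 0.5491 -0.0609  0.1633] 1.97
```

>>> carry_out(motion=[0,0.001,0,0,0,0,-1,0,0.001,0,0,0,0,-1,0,0.001,0,0,0,0,-1,0,0.001,0,0,0,0,-1,0,0.001,0,0,0,0,-1])

```text
t: 12.2
tool_pos: [0.5504, -0.0616, 0.1677]
orientation: [-1.55, -0.32, 0.309]
force: [-3.1, 0.5, 5.5]
opening: 0.0159
```

```bash
python3 -c "
from kp import *
kplan((.5519,-.0597),.04,1.97,1)"
```

```text
tipz 0.0444 axis [ 0.5532 -0.0604] tau [0.19  0.745 0.015]
at [ 0.5504 -0.0616  0.1677] 1.9719 t 12.2 F [-3.1  0.5  5.5] op 0.0159 q [-0.2   0.04  1.71  0.    1.38 -2.18]
[-0.0002,0.0009,0.0002,0,0,0.1,-1,-0.0002,0.0009,0.0002,0,0,0.1,-1,-0.0002,0.0009,0.0002,0.1,0,0.1,-1,-0.0002,0.0008,0.0003,0,0.1,0,-1,-0.0002,0.0009,0.0002,0.1,0,0.1,-1]
end [ 0.549  -0.061   0.1633] 1.9702
```

>>> carry_out(motion=[0,0.0015,0.0002,0,3,0,-1,0,0.0015,0.0002,0,3,0,-1,0,0.0015,0.0002,0,3,0,-1,0,0.0015,0.0002,0,3,0,-1,0,0.0015,0.0002,0,3,0,-1])

```text
t: 12.7
tool_pos: [0.5513, -0.0611, 0.1641]
orientation: [-1.571, -0.111, 0.094]
force: [-3.4, -0.9, 8.4]
opening: 0.016
```

```bash
python3 -c "
from kp import *
kplan((.5519,-.0597),.04,1.97,1)"|head -2
```

```text
tipz 0.0408 axis [ 0.5544 -0.0607] tau [0.006 0.867 0.049]
at [ 0.5513 -0.0611  0.1641] 1.7014 t 12.7 F [-3.4 -0.9  8.4] op 0.016 q [-0.2   0.04  1.72  0.    1.37 -1.9 ]
```

>>> carry_out(motion=[-0.001,0.003,0,0,0,0,-1,-0.001,0.003,0,0,0,0,-1,-0.001,0.003,0,0,0,0,-1,-0.001,0.003,0,0,0,0,-1,-0.001,0.003,0,0,0,0,-1])

```text
t: 13.2
tool_pos: [0.5503, -0.0617, 0.1578]
orientation: [-1.572, -0.118, 0.085]
force: [-5.5, 1.7, 13.4]
opening: 0.0158
```

```bash
python3 -c "
from kp import *
kplan((.5519,-.0597),.04,1.97,1)"|head -2
```

```text
tipz 0.0345 axis [ 0.5533 -0.0613] tau [0.623 1.002 0.107]
at [ 0.5503 -0.0617  0.1578] 1.6999 t 13.2 F [-5.5  1.7 13.4] op 0.0158 q [-0.21  0.04  1.73  0.    1.35 -1.91]
```

>>> carry_out(motion=[0,0.003,0,0,2,0,-1,0,0.003,0,0,2,0,-1,0,0.003,0,0,2,0,-1,0,0.003,0,0,2,0,-1,0,0.003,0,0,2,0,-1])

```text
t: 13.7
tool_pos: [0.5567, -0.061, 0.1568]
orientation: [-1.573, 0.009, -0.069]
force: [-5.5, 1.0, 15.4]
opening: 0.0157
```

```bash
python3 -c "
from kp import *
kplan((.5519,-.0597),.04,1.97,1)
im=imaging.read_camera('scene');cv2.imwrite('pics/s11.png',cv2.resize(im[150:250,340:460],None,fx=6,fy=6,interpolation=2))
im=imaging.read_camera('top');cv2.imwrite('pics/t11.png',cv2.resize(im[170:270,350:470],None,fx=6,fy=6,interpolation=2))
"|head -2
```

```text
tipz 0.0335 axis [ 0.5598 -0.0612] tau [0.487 1.163 0.213]
at [ 0.5567 -0.061   0.1568] 1.5213 t 13.7 F [-5.5  1.  15.4] op 0.0157 q [-0.2   0.04  1.73  0.    1.33 -1.73]
```

View pics/s11.png

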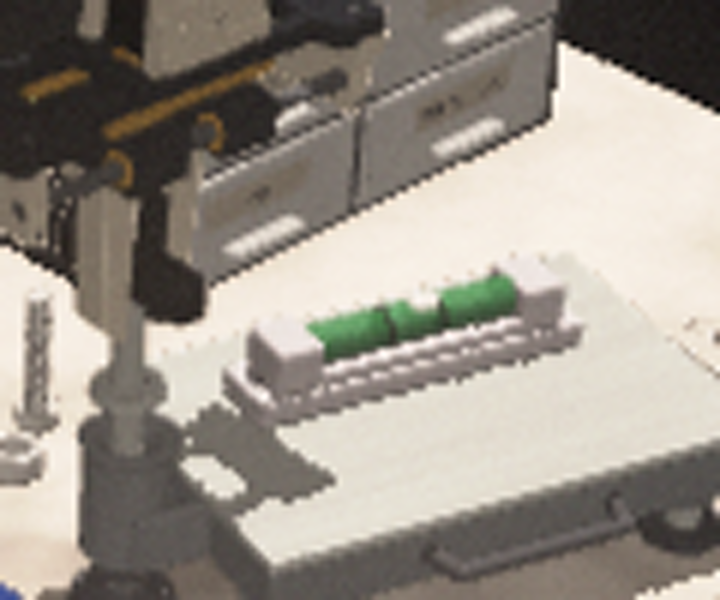

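View pics/t11.png

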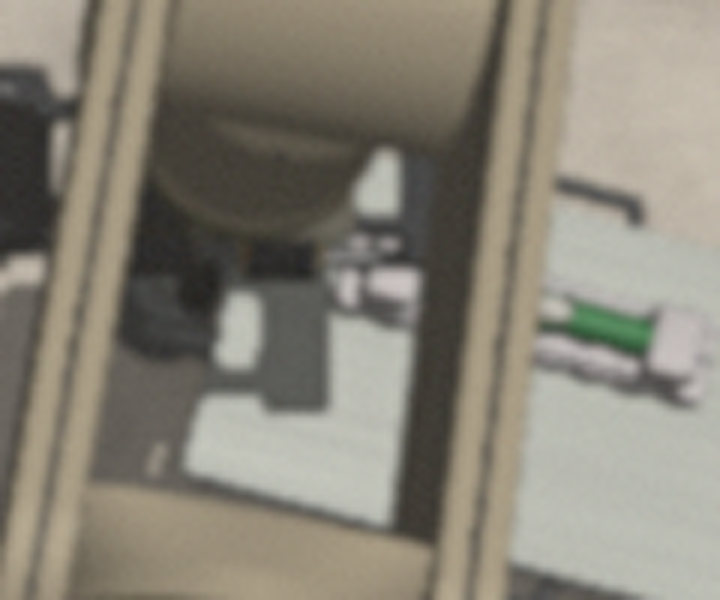

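```bash
python3 -c "
from kp import *
s=robot.read_state();print(s['tool_pos'],s['q'],s['dq']);print(R.from_rotvec(s['orientation']).as_matrix().round(4))
"
```

```text
[ 0.55674375 -0.06105711  0.1567733 ] [-0.20360464  0.03894001  1.73494471  0.00453369  1.32970997 -1.72611089] [-0.00038004 -0.00026621  0.00078123 -0.00105419  0.00202997 -0.03256654]
[[ 0.9981  0.0381  0.0493]
 [-0.0492 -0.0034  0.9988]
 [ 0.0382 -0.9993 -0.0015]]
```

```bash
python3 -c "
from kp import *
kplan((.5523,-.0603),.033,1.52,1)"
```

```text
tipz 0.0335 axis [ 0.5598 -0.0612] tau [0.561 0.978 0.139]
at [ 0.5567 -0.0611  0.1568] 1.5215 t 13.8 F [-4.2  0.7 16.2] op 0.0159 q [-0.2   0.04  1.73  0.    1.33 -1.73]
[-0.0015,0,0.0001,0,0,0.4,-1,-0.0015,0.0001,0.0001,0,0,0.4,-1,-0.0015,0.0001,0.0001,0,0,0.5,-1,-0.0015,0,0.0001,0,0,0.4,-1,-0.0016,0.0001,0.0001,0.1,0.1,0.5,-1]
end [ 0.5492 -0.0602  0.1563] 1.5197
```

>>> carry_out(motion=[-0.002,0.0025,0,0,0,0.5,-1,-0.002,0.0025,0,0,0,0.5,-1,-0.002,0.0025,0,0,0,0.5,-1,-0.002,0.0025,0,0,0,0.5,-1,-0.002,0.0025,0,0,0,0.5,-1])

```text
t: 14.3
tool_pos: [0.5567, -0.0609, 0.1569]
orientation: [-1.573, 0.023, -0.053]
force: [1.5, 0.5, 9.5]
opening: 0.0154
```

```bash
python3 -c "
from kp import *
kplan((.5523,-.0603),.033,1.52,1)
print(R.from_rotvec(robot.read_state()['orientation']).as_matrix()[:,1].round(4))"
```

```text
tipz 0.0336 axis [ 0.5598 -0.061 ] tau [ 0.419 -0.638  0.1  ]
at [ 0.5567 -0.0609  0.1569] 1.5225 t 14.3 F [1.5 0.5 9.5] op 0.0154 q [-0.2   0.06  1.72  0.    1.35 -1.72]
[-0.0015,0.0001,0.0001,0,0,0.2,-1,-0.0015,0.0001,0.0001,0,0,0.2,-1,-0.0015,0.0001,0.0001,0,0,0.2,-1,-0.0015,0.0001,0,0.1,0.1,0.3,-1,-0.0016,0.0001,0.0001,0,0,0.2,-1]
end [ 0.5492 -0.0601  0.1563] 1.5208
[ 0.0194 -0.0035 -0.9998]
```

>>> carry_out(motion=[-0.0015,0.0025,0,0,3,0.3,-1,-0.0015,0.0025,0,0,3,0.3,-1,-0.0015,0.0025,0,0,3,0.3,-1,-0.0015,0.0025,0,0,3,0.3,-1,-0.0015,0.0025,0,0,3,0.3,-1])

```text
t: 14.8
tool_pos: [0.5581, -0.0619, 0.1568]
orientation: [-1.559, 0.237, -0.262]
force: [-2.8, -0.6, 13.3]
opening: 0.0156
```

```bash
cat > look.py <<'E'
from kp import *
import sys
s=robot.read_state(); Rm=R.from_rotvec(s['orientation']).as_matrix()
print("t",round(s["t"],2),"pos",s["tool_pos"].round(4),"yaw",round(yawof(Rm),3),"ydir",Rm[:,1].round(4),"F",s["force"].round(1),"tau",s["wrist_torque"].round(2),"op",round(s["opening"],4))
k=sys.argv[1]
im=imaging.read_camera('scene');cv2.imwrite(f'pics/raw{k}.png',im);cv2.imwrite(f'pics/b{k}.png',cv2.resize(im[185:225,380:435],None,fx=14,fy=14,interpolation=2))
E
python3 look.py 12
```

```text
t 14.8 pos [ 0.5581 -0.0619  0.1568] yaw 1.253 ydir [ 0.0156 -0.0047 -0.9999] F [-2.8 -0.6 13.3] tau [-0.3   0.46  0.19] op 0.0156
```

View pics/b12.png

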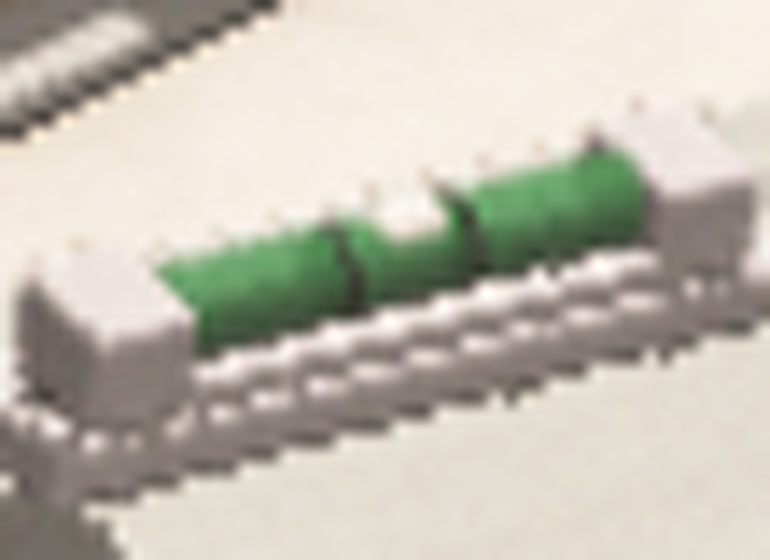

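>>> carry_out(motion=[-0.0015,0.0025,0,0,0,0.2,-1,-0.0015,0.0025,0,0,0,0.2,-1,-0.0015,0.0025,0,0,0,0.2,-1,-0.0015,0.0025,0,0,0,0.2,-1,-0.0015,0.0025,0,0,0,0.2,-1])

```text
t: 15.35
tool_pos: [0.5581, -0.0621, 0.1568]
orientation: [-1.558, 0.238, -0.266]
force: [-3.5, -1.0, 12.0]
opening: 0.0157
```

>>> carry_out(motion=[-0.001,0.0025,0,0,0,0.1,-1,-0.001,0.0025,0,0,0,0.1,-1,-0.001,0.0025,0,0,0,0.1,-1,-0.001,0.0025,0,0,0,0.1,-1,-0.001,0.0025,0,0,0,0.1,-1])

```text
t: 15.85
tool_pos: [0.5585, -0.0622, 0.1568]
orientation: [-1.559, 0.233, -0.27]
force: [-5.6, 1.1, 15.0]
opening: 0.0161
```

```bash
python3 look.py 13
cat > bub.py <<'E'
from h import *
import sys
# table pose from top picture at start: level block; fit vial axis from tube axis + yaw
im=cv2.imread("pics/top0.png"); 
def t2(u,v): return ((u+.5)/5-.5+350,(v+.5)/5-.5+180)
c=[back("top",t2(*q),.065) for q in((230,67),(680,185),(610,468),(155,345))]
for q in c: print(q.round(4))
y1=c[0]-c[1]; y2=c[3]-c[2]; x1=c[0]-c[3]; x2=c[1]-c[2]
print([np.arctan2(-v[0],v[1]) for v in(y1,y2)],[np.arctan2(v[1],v[0]) for v in(x1,x2)],[np.linalg.norm(v) for v in(y1,y2,x1,x2)],np.mean(c,0))
E
python3 bub.py
```

```text
t 15.85 pos [ 0.5585 -0.0622  0.1568] yaw 1.251 ydir [ 0.0229 -0.007  -0.9997] F [-5.6  1.1 15. ] tau [0.11 1.32 0.13] op 0.0161
[ 0.6158 -0.1059  0.065 ]
[ 0.5503 -0.3342  0.065 ]
[ 0.405  -0.2893  0.065 ]
[ 0.4706 -0.0625  0.065 ]
[np.float64(-0.2796310805556573), np.float64(-0.28149080005227956)] [np.float64(-0.2905953671819548), np.float64(-0.29995561150462663)] [np.float64(0.23754690032072182), np.float64(0.23611909686320007), np.float64(0.15160003039557737), np.float64(0.1520614393659977)] [ 0.51043399 -0.19798457  0.065     ]
```

View pics/b13.png

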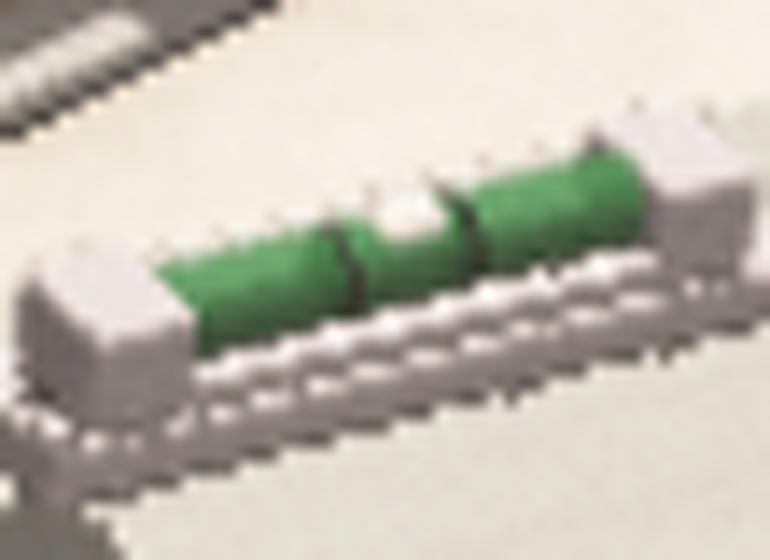

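```bash
cat > bub2.py <<'E'
from h import *
import sys
k=sys.argv[1]
psi=-.285; A=np.array([.552,-.0600])
Rz=R.from_euler('z',psi)
o=np.r_[A,0]-Rz.apply([0,.135,0])
W=lambda x,y,z:Rz.apply([x,y,z])+o
crop=lambda p:((p-[380,185]+.5)*14-.5)
def arc(y,a): return W(.025+.009*np.sin(a),y,.089+.009*np.cos(a))
im=cv2.imread(f"pics/raw{k}.png"); v=cv2.resize(im[185:225,380:435],None,fx=14,fy=14,interpolation=2)
dy=float(sys.argv[2]) if len(sys.argv)>2 else 0
for y,c in((-.025,(0,0,255)),(.001,(0,0,255)),(-.012,(255,0,0))):
    pts=np.array([crop(proj("scene",arc(y+dy,a))[0]) for a in np.linspace(-1.5,1.5,15)]).astype(np.int32)
    cv2.polylines(v,[pts.reshape(-1,1,2)],False,c,1); print(y,crop(proj("scene",arc(y+dy,0))[0]).round(0))
cv2.imwrite(f"pics/o{k}.png",v)
# white bubble centroid within vial patch
q=im[185:225,380:435].astype(int); g=(q.min(2)>170)
x0,y0=357//14,180//14
yy,xx=np.mgrid[0:40,0:55]
m=g&(xx>=24)&(xx<=33)&(yy>=13)&(yy<=18); print(np.c_[xx[m],yy[m]].mean(0)*14+7, m.sum())
E
python3 bub2.py 13
```

```text
-0.025 [459. 194.]
0.001 [337. 226.]
-0.012 [398. 210.]
[395.23076923 206.76923077] 26
```

View pics/o13.png

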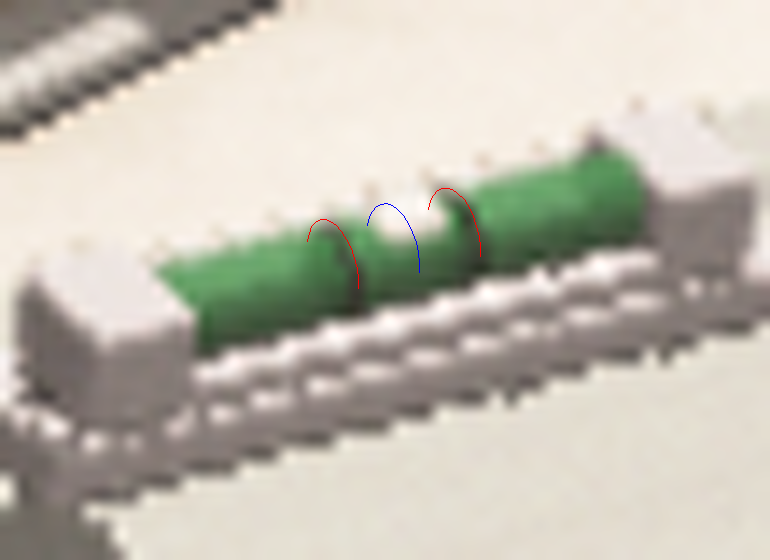

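>>> carry_out(motion=[-0.0025,0.0025,0,0,1.6,0.4,-1,-0.0025,0.0025,0,0,1.6,0.4,-1,-0.0025,0.0025,0,0,1.6,0.4,-1,-0.0025,0.0025,0,0,1.6,0.4,-1,-0.0025,0.0025,0,0,1.6,0.4,-1])

```text
t: 16.4
tool_pos: [0.5564, -0.0622, 0.1569]
orientation: [-1.54, 0.351, -0.376]
force: [1.9, -4.5, 8.2]
opening: 0.0155
```

>>> carry_out(motion=[-0.002,0.0025,0,0,0,0.3,-1,-0.002,0.0025,0,0,0,0.3,-1,-0.002,0.0025,0,0,0,0.3,-1,-0.002,0.0025,0,0,0,0.3,-1,-0.002,0.0025,0,0,0,0.3,-1])

```text
t: 16.9
tool_pos: [0.5571, -0.0627, 0.1569]
orientation: [-1.539, 0.351, -0.378]
force: [-1.4, -2.3, 9.8]
opening: 0.0159
```

>>> carry_out(motion=[-0.002,0.0025,0,0,0,0.3,-1,-0.002,0.0025,0,0,0,0.3,-1,-0.002,0.0025,0,0,0,0.3,-1,-0.002,0.0025,0,0,0,0.3,-1,-0.002,0.0025,0,0,0,0.3,-1])

```text
t: 17.4
tool_pos: [0.5571, -0.0629, 0.1569]
orientation: [-1.537, 0.351, -0.377]
force: [-0.8, -1.5, 9.9]
opening: 0.0156
```

```bash
python3 look.py 14;python3 bub2.py 14
```

```text
t 17.4 pos [ 0.5571 -0.0629  0.1569] yaw 1.107 ydir [ 1.640e-02 -9.000e-04 -9.999e-01] F [-0.8 -1.5  9.9] tau [-0.56  0.09  0.15] op 0.0156
-0.025 [459. 194.]
0.001 [337. 226.]
-0.012 [398. 210.]
[387.8  206.92] 25
```

View pics/b14.png

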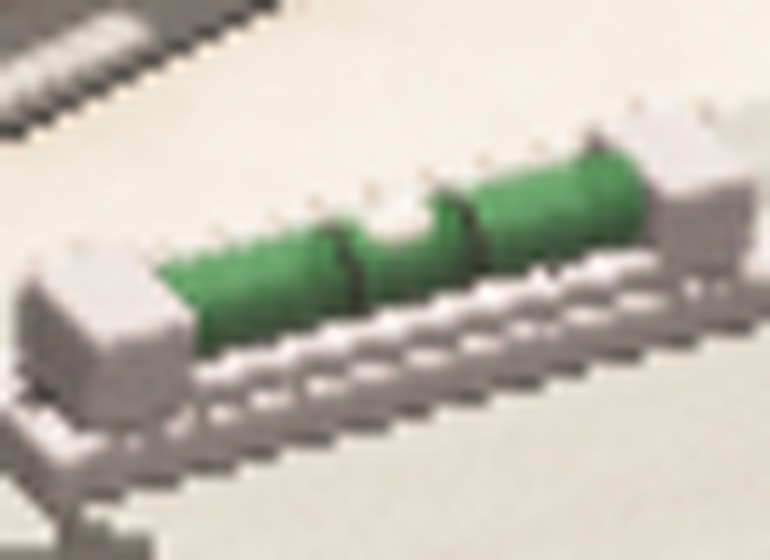

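```bash
cat > prof.py <<'E'
from h import *
import sys
k=sys.argv[1]
psi=-.285; A=np.array([.552,-.0600]); Rz=R.from_euler('z',psi); o=np.r_[A,0]-Rz.apply([0,.135,0])
W=lambda x,y,z:Rz.apply([x,y,z])+o
im=cv2.imread(f"pics/raw{k}.png").astype(np.float32)
ys=np.arange(-.034,.011,.001)
print("y  ",*["%4d"%round(1000*(y+.012)) for y in ys])
for dv in (0.2,.7,1.2):
  for a in (0,.4):
    P=np.array([W(.025+.009*np.sin(a),y,.089+.009*np.cos(a)) for y in ys]); p=proj("scene",P).astype(np.float32)
    s=cv2.remap(im,p[:,0].reshape(1,-1),(p[:,1]+dv).reshape(1,-1),1)[0]
    print(dv,a); print("B  ",*["%4d"%v for v in s[:,0]]); print("R  ",*["%4d"%v for v in s[:,2]]); print("G  ",*["%4d"%v for v in s[:,1]])
E
python3 prof.py 14
```

```text
y    -22  -21  -20  -19  -18  -17  -16  -15  -14  -13  -12  -11  -10   -9   -8   -7   -6   -5   -4   -3   -2   -1    0    1    2    3    4    5    6    7    8    9   10   11   12   13   14   15   16   17   18   19   20   21   22
0.2 0
B    132  129  125  126  129  136  140  142  131  119  108  102   99   96  117  144  170  194  214  230  231  233  235  234  234  235  230  224  216  197  175  157  141  124  110  104   99   96  102  106  113  123  132  135  131
R    136  131  129  132  136  143  148  150  140  130  119  110  105  100  124  157  187  210  229  243  244  246  247  247  247  248  245  240  232  212  189  168  151  134  120  114  111  107  111  113  118  128  136  139  135
G    176  174  172  174  176  178  177  173  158  144  131  130  133  137  156  178  198  214  228  238  239  241  242  241  241  242  238  234  228  215  201  188  174  157  141  131  124  121  134  145  155  164  172  176  175
0.2 0.4
B    167  166  169  173  180  180  173  164  153  143  137  137  152  169  183  200  219  231  234  237  236  232  230  227  223  220  217  213  204  195  184  169  158  
[... 2592 characters left out ...]
  160
1.2 0.4
B    119  119  121  120  117  108   99   86   84   86   88  100  131  165  193  208  222  229  230  232  231  230  229  226  219  211  196  173  146  125  108   96   89   89   90   92   95   97  102  108  112  112  112  113  116
R    121  122  125  125  122  114  106   94   91   90   90  103  140  182  212  226  238  243  244  245  245  244  244  242  237  230  214  188  156  132  115  103   97   97   98   99   99   99  102  109  113  112  112  114  118
G    170  171  170  164  153  139  127  112  112  122  131  144  168  194  213  223  233  237  238  239  238  238  237  235  231  225  215  200  182  165  147  131  120  120  122  129  137  143  150  156  161  163  164  166  169
```

>>> carry_out(motion=[-0.002,0.003,0,0,0,0.3,-1,-0.002,0.003,0,0,0,0.3,-1,-0.002,0.003,0,0,0,0.3,-1,-0.002,0.003,0,0,0,0.3,-1,-0.002,0.003,0,0,0,0.3,-1])

```text
t: 17.95
tool_pos: [0.5576, -0.0632, 0.1568]
orientation: [-1.536, 0.35, -0.377]
force: [-2.5, -1.6, 14.3]
opening: 0.0156
```

```bash
python3 look.py 15; python3 prof.py 15 | sed -n '1p;8,10p'; python3 -c "
from h import *
im=cv2.imread('pics/raw15.png');cv2.imwrite('pics/k15.png',cv2.resize(im[160:260,330:430],None,fx=6,fy=6,interpolation=2))
c=lambda p:((p-[330,160]+.5)*6-.5).round(0)
for z in (.099,.104,.11,.112,.116,.118): print(z,c(proj('scene',[.552,-.06,z])))
print('rim',c(proj('scene',[.552,-.06,.086])))"
```

```text
t 17.95 pos [ 0.5576 -0.0632  0.1568] yaw 1.107 ydir [ 1.730e-02  4.000e-04 -9.998e-01] F [-2.5 -1.6 14.3] tau [-0.46  0.53  0.14] op 0.0156
y    -22  -21  -20  -19  -18  -17  -16  -15  -14  -13  -12  -11  -10   -9   -8   -7   -6   -5   -4   -3   -2   -1    0    1    2    3    4    5    6    7    8    9   10   11   12   13   14   15   16   17   18   19   20   21   22
R    181  178  181  184  190  191  185  178  168  158  151  151  167  185  200  215  232  243  245  247  247  245  243  241  239  237  235  230  222  213  201  184  172  168  165  161  160  158  160  169  179  182  178  173  177
G    196  196  198  202  207  206  196  184  172  164  160  162  177  192  204  216  229  238  241  243  243  239  237  235  232  229  228  226  221  215  208  195  184  174  167  164  169  174  181  188  196  198  194  192  194
0.7 0
0.099 [[193. 348.]]
0.104 [[193. 337.]]
0.11 [[194. 325.]]
0.112 [[194. 321.]]
0.116 [[195. 313.]]
0.118 [[195. 308.]]
rim [[192. 374.]]
```

View pics/k15.png

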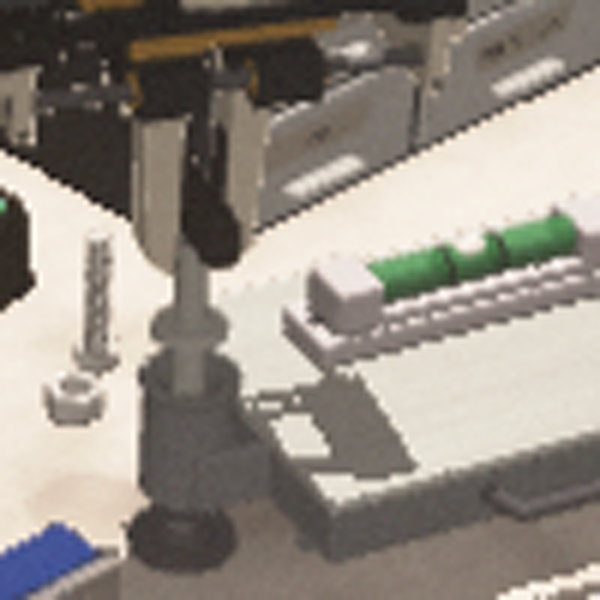

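```bash
python3 -c "
from h import *
im=cv2.imread('pics/raw15.png');v=cv2.resize(im[200:240,340:384],None,fx=15,fy=15,interpolation=0)
for d,col in((.0085,(0,0,255)),(.013,(255,0,0))):
  for z in(.115-d,.121-d):
    a=np.linspace(0,2*np.pi,60); P=np.c_[.552+.016*np.cos(a),-.06+.016*np.sin(a),0*a+z]
    q=(proj('scene',P)+[0,.4]-[340,200]+.5)*15-.5; cv2.polylines(v,[q.astype(np.int32).reshape(-1,1,2)],True,col,1)
a=np.linspace(0,2*np.pi,60); P=np.c_[.552+.0225*np.cos(a),-.06+.0225*np.sin(a),0*a+.086]
q=(proj('scene',P)+[0,.4]-[340,200]+.5)*15-.5; cv2.polylines(v,[q.astype(np.int32).reshape(-1,1,2)],True,(0,255,0),1)
cv2.imwrite('pics/c15.png',v)"
```

```text
(no output)
```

View pics/c15.png

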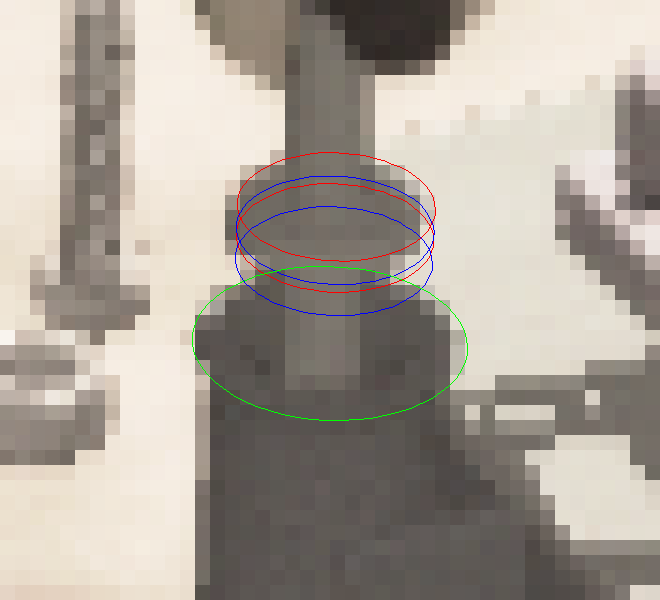

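>>> carry_out(motion=[-0.002,0.003,0,0,-1,0.3,-1,-0.002,0.003,0,0,-1,0.3,-1,-0.002,0.004,0,0,-1,0.3,-1,-0.002,0.004,0,0,0,0.3,-1,-0.002,0.004,0,0,0,0.3,-1], squeeze=60)

```text
t: 18.5
tool_pos: [0.5586, -0.0633, 0.1546]
orientation: [-1.541, 0.306, -0.335]
force: [-5.1, -2.0, 22.6]
opening: 0.0156
```

```bash
python3 look.py 16; python3 prof.py 16 | sed -n '1p;11,14p'
```

```text
t 18.5 pos [ 0.5586 -0.0633  0.1546] yaw 1.162 ydir [ 0.0193  0.0017 -0.9998] F [-5.1 -2.  22.6] tau [-0.23  1.19  0.03] op 0.0156
y    -22  -21  -20  -19  -18  -17  -16  -15  -14  -13  -12  -11  -10   -9   -8   -7   -6   -5   -4   -3   -2   -1    0    1    2    3    4    5    6    7    8    9   10   11   12   13   14   15   16   17   18   19   20   21   22
B    118  118  119  119  119  117  111  104   94   89   86   87   88   91  124  160  193  208  220  228  228  229  229  227  227  225  218  210  198  172  144  121  107   94   84   84   85   87   90   91   93   99  102  105  109
R    118  119  119  119  118  117  114  110   99   94   90   90   90   93  131  174  212  226  236  243  243  243  243  243  243  242  236  230  219  189  156  128  114  100   91   91   92   93   94   92   93   98  101  105  109
G    170  171  172  172  171  163  150  136  122  115  113  122  130  139  163  189  211  221  230  235  235  236  236  236  235  234  230  224  217  201  183  166  148  129  114  116  119  126  135  141  146  151  155  158  161
0.7 0.4
```

>>> carry_out(motion=[-0.002,0.003,0,0,0,0.3,-1,-0.002,0.003,0,0,0,0.3,-1,-0.002,0.003,0,0,0,0.3,-1,-0.002,0.003,0,0,0,0.3,-1,-0.002,0.003,0,0,0,0.3,-1])

```text
t: 19.05
tool_pos: [0.5579, -0.0633, 0.1548]
orientation: [-1.54, 0.308, -0.334]
force: [-2.5, -1.6, 14.3]
opening: 0.0155
```

>>> carry_out(motion=[-0.002,0.003,0,0,0,0.3,-1,-0.002,0.003,0,0,0,0.3,-1,-0.002,0.003,0,0,0,0.3,-1,-0.002,0.003,0,0,0,0.3,-1,-0.002,0.003,0,0,0,0.3,-1])

```text
t: 19.55
tool_pos: [0.558, -0.0634, 0.1548]
orientation: [-1.539, 0.308, -0.333]
force: [-2.1, -0.8, 14.4]
opening: 0.0155
```

```bash
python3 look.py 17; python3 prof.py 17 | sed -n '1p;11,14p'; python3 -c "
import cv2;im=cv2.imread('pics/raw17.png');cv2.imwrite('pics/w17.png',im)"
```

```text
t 19.55 pos [ 0.558  -0.0634  0.1548] yaw 1.161 ydir [ 0.0172  0.0046 -0.9998] F [-2.1 -0.8 14.4] tau [-0.36  0.51 -0.04] op 0.0155
y    -22  -21  -20  -19  -18  -17  -16  -15  -14  -13  -12  -11  -10   -9   -8   -7   -6   -5   -4   -3   -2   -1    0    1    2    3    4    5    6    7    8    9   10   11   12   13   14   15   16   17   18   19   20   21   22
B    116  117  117  117  116  114  109  103   92   86   83   85   87   91  124  160  192  207  219  227  227  227  227  227  227  226  219  210  198  174  146  123  110   96   87   87   89   91   94   95   96  100  102  105  108
R    116  116  117  118  118  118  114  110   97   90   86   87   88   92  131  174  212  226  236  242  242  243  243  243  243  242  236  230  219  190  158  130  115  101   92   93   95   96   97   96   95   99  101  103  107
G    168  168  170  171  170  163  150  138  123  115  113  122  131  140  164  189  212  222  230  235  235  236  236  235  235  234  230  225  218  202  184  167  149  131  117  119  122  129  138  144  148  152  154  157  161
0.7 0.4
```

View pics/b17.png

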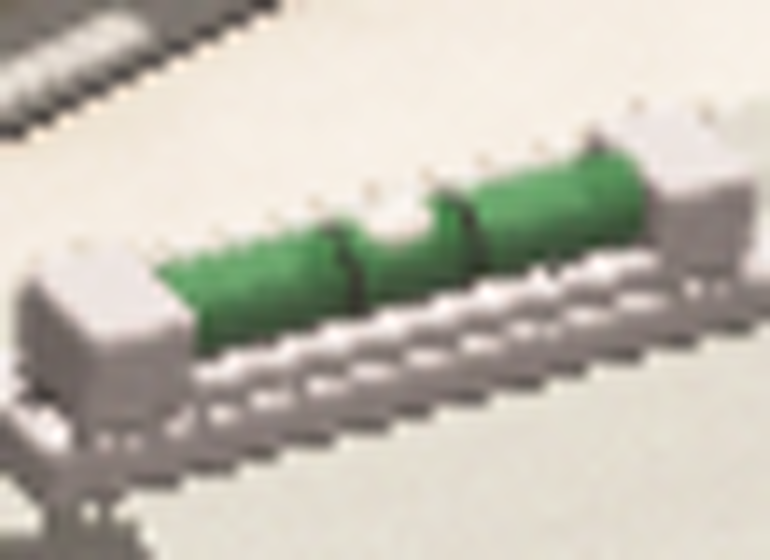

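View pics/w17.png

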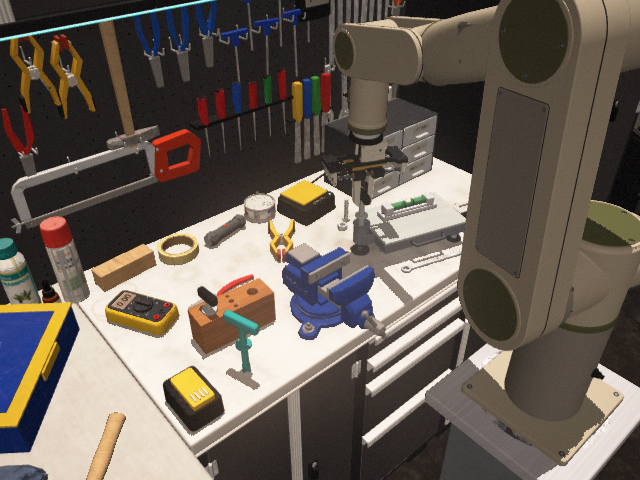

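The bubble (scene px ≈ 408, 200) rests midway between the two lines. The key is pressed in the tube, the short key is still in the stand and the turquoise key is untouched. Handing in.

```bash
python3 -c "
from plant import robot
print(robot.close_job())"
```

```text
the job is handed in; nothing more can be done
None
```

The table is levelled and I handed the job in at about 19.6 s, with the gripper still holding the long key pressed in the slot. I took the longer black key from the stand, lowered it down the tube and pressed past the spring ejector. I then turned it clockwise until the bubble was in the middle. The short key stayed in the stand and the turquoise key was not touched.

**Last checks**
- **Bubble:** it was at rest and unchanged over the last 2 s. By the picture it sat within about 1 mm of the middle, between the two lines.
- **Key depth:** the tool went about 13 mm below the point where the key first touched, which is the ejector's bottom stop. It was pushing down with about 17 N at a 60 N grip setting.

**What disagreed**
- **Pose under load:** the gripper drifted about 6–8 mm and tilted about 0.02 rad. The drift is more than the bore's clearance allows, so the key must have shifted in the grip. The sideways force at the end was small, about 2 N.
- **Shallow reading on the way:** before the final push the tool showed about 11 mm of depth, and the camera's view of the collar suggested only about 8 mm. I turned the key back about 3° inside its play and pressed harder. It then went down to the 13 mm, and the bubble did not move. I did not repeat the collar check after that.

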